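# Pry open the coaster tin and lay out the coasters

## Task

Guests are coming: pry the shut lid of the teal tin nearest you up with the blade of the palette knife under its front lip (not with the fingers) and swing the lid fully back, then lay the knife back down flat on the worktop. Draw every coaster in the tin up out of its slot and lay it flat on the wooden block to the right of the tin, side by side or stacked; then shut the tin's lid again. Do not disturb the honey jar, pepper mill and egg timer.

Things in the scene. Friction and masses are not known exactly. Their poses are not given: they have to be found in the camera images.
- tin: teal sheet-steel tin, 98 x 137 x 94 mm with its lid, fixed to the worktop. Origin: centre of the underside; z up, -x is its front (towards the robot), the lid is hinged along y at the back (+x). Walls 2 mm thick, outer faces at x = -0.043 and +0.045 and y = +-0.068, wall tops at z = 0.082. Inside is a white slotted rack
- rack (a point): centre of the rack's floor in the tin, 0.010 above the worktop; axes as the tin's. Three upright slots at y = -0.036, 0, +0.036, each with at most one coaster standing on edge at x = -0.005: faces to +-y, bottom on the floor, top edge 4 mm below the wall tops. Guide ribs hold only the outer 10 mm of its side edges, up to 42 mm above the floor (1.5 mm play per face); its middle is free for fingers
- tin_lid (a joint): angle of the tin's lid: 0 shut, grows as it opens, 1.57 straight up, 1.92 fully back at its stop. Stiff hinge: about 1.5 N at the front edge moves it and it stays where it is left. The lid is an 11 mm thick slab (when shut z = 0.083 to 0.094, x = -0.044 to +0.046, y = +-0.068 in the tin's frame)
- lid_lip (a point): on the lid: middle of the front edge of the lip's underside. The lip is a tongue 24 mm wide along y and 2.5 mm thick that juts out 5 mm in front of the lid (6 mm in front of the tin's wall). Moves with the lid; axes are the lid's (x to the hinge, y along it, z out of the lid's top). 0.083 above the worktop when shut, 0.096 from the hinge
- lid_hinge (a point): on the tin: middle of the hinge line, 0.0825 above the worktop; y axis along the hinge
- knife: loose palette knife, 80 g, lying on the worktop. Origin: underside of the middle of the dark wooden handle (90 x 20 x 16 mm along x, y, z, flat sides); x points to the blade's tip, z up. The straight steel blade, 20 mm wide, 3 mm thick, round-tipped, carries on from the handle at mid-height (z = 0.0065 to 0.0095) to x = 0.133. Balances near x = 0.01
- knife_tip (a point): on the knife: the end of the blade, middle of its thickness (x = 0.133, z = 0.008 in the knife's frame)
- board: brown wooden end-grain block, 167 x 216 mm and 36 mm high, fixed; origin under its middle, x along the short side, y along the long side, z up
- board_top (a point): centre of the wooden block's flat top, 0.036 above the worktop; axes as the block's. The top reaches 0.083 either way along x and 0.108 along y
- honey: honey jar with a black lid, 63 mm across, 94 mm high, loose bystander; origin under its middle
- pepper: dark brown pepper mill, 52 mm across, 140 mm high, loose bystander; origin under its middle
- timer: red and white egg timer, 61 mm across, 56 mm high, loose bystander; origin under its middle
- coaster_1: square coaster 68 x 68 x 8 mm with a ceramic-blue face and a cork back, rigid, 50 to 100 g, loose (may be absent); origin at its centre, y is the normal of its faces, z up while it stands in the tin
- coaster_2: square coaster 68 x 68 x 8 mm with a terracotta face and a cork back, rigid, 50 to 100 g, loose (may be absent); origin at its centre, y is the normal of its faces, z up while it stands in the tin
- coaster_3: square coaster 68 x 68 x 8 mm with a white face and a cork back, rigid, 50 to 100 g, loose (may be absent); origin at its centre, y is the normal of its faces, z up while it stands in the tin
Things that resemble listed ones, but are neither listed nor needed, are in the scene too. Leave any white look-alike of the knife alone.

How it is judged (in metres and radians):
On the way, in this order (a step that is already met when the one before it is completed fails the run):
1. the lid is pried up with the knife, the fingers not touching the lid (value of joint tin_lid above 0.3 rad and (contact force between knife and tin_lid_c0 above 0.2 N or contact force between knife and tin_lid_c1 above 0.2 N) and contact force between the fingers and tin_lid_c0 below 0.1 N and contact force between the fingers and tin_lid_c1 below 0.1 N), for 0.1 s.
2. the lid is swung fully back (past 1.7 rad) (value of joint tin_lid above 1.7 rad), for 0.2 s.
At the end, for the whole second after the job is handed in: the lid is shut (within 0.08 rad); every coaster lies flat (within 0.15 rad, either face up) on the wooden block, its centre over the top and at most 25 mm above it; the knife lies flat on the worktop (origin below 20 mm, tilt under 0.2 rad); all at rest (value of joint tin_lid below 0.08 rad and angle between the y axis of each of coaster_1, coaster_2, coaster_3 and the z axis of board_top, either way round below 0.15 rad and x of coaster_1 in the frame of board_top between -0.085 and 0.085 m and y of coaster_1 in the frame of board_top between -0.11 and 0.11 m and z of coaster_1 in the frame of board_top between 0 and 0.025 m and linear speed of each of coaster_1, coaster_2, coaster_3, knife below 0.02 m/s and x of coaster_2 in the frame of board_top between -0.085 and 0.085 m and y of coaster_2 in the frame of board_top between -0.11 and 0.11 m and z of coaster_2 in the frame of board_top between 0 and 0.025 m and x of coaster_3 in the frame of board_top between -0.085 and 0.085 m and y of coaster_3 in the frame of board_top between -0.11 and 0.11 m and z of coaster_3 in the frame of board_top between 0 and 0.025 m and height (world z) of knife below 0.02 m and angle between the z axis of knife and the z axis of board_top, either way round below 0.2 rad); the robot touches nothing.
It fails at once if the honey jar is pushed more than 30 mm or tipped (distance of honey from where it was at the start of the episode above 0.03 m or angle between honey's own z axis and vertical above 0.5 rad).
It fails at once if the pepper mill is pushed more than 30 mm or tipped (distance of pepper from where it was at the start of the episode above 0.03 m or angle between pepper's own z axis and vertical above 0.5 rad).
It fails at once if the egg timer is pushed more than 30 mm or tipped (distance of timer from where it was at the start of the episode above 0.03 m or angle between timer's own z axis and vertical above 0.5 rad).
Of coaster_1, coaster_2, coaster_3 only 2 to 3 are there at a start; the rules pass over those that are not, and their reading is None.
At some moment in a run one of knife may be knocked a few centimetres aside while the robot is not near it.
Once in a run the grip may slacken for a moment while it holds something.
It also fails if it takes over 208 s, if anything falls off the work surface, if the arm or the gripper's body presses on something with over 40 N, if the wrist force passes 120 N, or if a joint passes its speed limit or range.

## Robot

A 6-joint arm with a two-finger parallel gripper is mounted at the origin on a cart in front of the work surface, level with it; the furniture and walls round the work are solid. World frame = base frame: x ahead of the robot, y to its left, z up, the work surface at z = 0. Lengths are in mm, angles in rad, forces in N, time in s.
With the tool pointing down it reaches from about 325 to 775 mm from the base axis. Payload 9.3 kg.
Tool frame: the origin (TCP) lies on the centre line of the jaws, within the pads' length; the fingertips stand 17 mm ahead of it and the grasp point (between the pads) lies 2 mm behind it; x points along the fingers, z is the direction in which the jaws open and shut, and the axes are right-handed (so a half turn about x gives the same grasp; the last joint's range is limited). The gripper opens to 85 mm and grips with 20 to 120 N. Pads are 22 mm wide; open, the fingers measure 114 mm over their backs; the gripper's body (76 mm by 85 mm) begins 54 mm behind the grasp point. The pads swing forward as they close: fully open they stand 13 mm farther back than shut.
Start: joints at [1.052, 0.259, 0.021, 1.334, 0, 1.418], TCP at [196.734, 513.607, 248.279] pointing down, gripper open.
Joint ranges: [-3.04, 3.04], [-0.91, 1.82], [-1.04, 1.36], [-1.92, 1.95], [-1.52, 1.45], [-3.14, 3.14]. Speed limits (rad/s): [2.22, 2.22, 2.79, 3.14, 3.14, 3.14].

## Interface

Orientations are given as a unit quaternion [x, y, z, w].
In Python, from bench import get_state, vision, job gives the robot as it stands.
- The arm moves only by the shell command python3 -m inch 'ROWS' [FORCE]. ROWS is JSON, one flat list of numbers, 7 for each row, row after row: the shift along the tool's x, y, z in mm, then the turn, a rotation vector about the tool's x, y, z in rad, then the closure, from 0 (fully open) to 1 (shut). A call has 1 to 8 rows; each row shifts and turns the pose as measured when the row begins, along the tool's axes as they then stand; what a row does not reach is not made up. A row lasts 1/12 s, in which the tool goes at most 41.7 mm and 7.16 degrees, less where a joint would pass 70% of its speed; a pose out of reach is approached as far as the arm can. A call with a gripper value outside its range is refused whole. The fingers move at their own pace and stop on an object; FORCE is the grip in N (left out, the last holds). Time passes only in rows, so rows that do not move let the fingers close. It gives the time, the measured TCP pose, the force and the opening at its end, in the units of the state.
- get_state(): the state, without advancing time (a new reading comes with each control period).
- vision.grab_frame(name): name is "scene" or "side" or "wrist"; returns a dict with "frame" (420x560x3 uint8, red, green, blue), "vertical_fov" (degrees; the focal length in pixels is half the picture's height over the tangent of half this angle, whatever the lens; pixels are square), "cx", "cy" (the principal point, pixels), "T" (4x4, takes a point from camera to world coordinates); the wrist camera has in their place "T_tool_cam" (4x4, takes a point from camera to tool coordinates, whose origin is the TCP and whose axes are the tool frame's). Camera axes: x right, y up, looking along -z (the intrinsics and any distortion apply to the point x, -y, -z); pixel columns grow to the right and rows downward; lengths in mm; the calibration is good to about 2 mm. A picture is of the moment at which its call begins: read the wrist's pose just before it. There is no depth.
- job.job_done(): hands the job in, once; it reports no verdict.
The state is a dict: "t": time; "q": joint angles; "dq": joint speeds; "effort": joint torques, N m; "tool_pos": TCP position; "eef_rot": TCP orientation; "force": force on the tool from outside, world axes, zero at the start; "moment": the same for the moment, N m; "opening": opening from 0.0 (shut) to 1.0 (fully open).
Only numpy, scipy, OpenCV 4.12 (cv2) and the standard library are available. Lean on these libraries where they do the work, as an engineer would, in place of code of your own. Each camera call takes 0.05 s, during which the arm holds its last target. There are 200 camera calls.

## Working session

There is one attempt and no reset: what is moved stays moved. The work goes in short steps, Python scripts to look and compute and a shell command to move; the robot and the scene stay as the last step left them, time stands still between calls to the robot, and variables do not carry over. Pictures are saved under pics/ and viewed, about 12 in all and at most 16, crops included, and the job is handed in when it is done.

```bash
ls; mkdir -p pics; cat > h.py <<'E'
import numpy as np, cv2
from scipy.spatial.transform import Rotation as R
from bench import get_state, vision, job
def tool():
    s=get_state(); T=np.eye(4); T[:3,:3]=R.from_quat(s["eef_rot"]).as_matrix(); T[:3,3]=s["tool_pos"]; return T
def grab(name,fn):
    T=tool(); f=vision.grab_frame(name)
    C=f["T"] if name!="wrist" else T@np.array(f["T_tool_cam"])
    C=np.array(C); np.savez("pics/%s.npz"%fn,C=C,fov=f["vertical_fov"],cx=f["cx"],cy=f["cy"],im=f["frame"])
    cv2.imwrite("pics/%s.png"%fn,f["frame"][:,:,::-1]); print(name,{k:v for k,v in f.items() if k not in("frame","T","T_tool_cam")}); return f
def ray(fn,u,v,z):
    d=np.load("pics/%s.npz"%fn); C=d["C"]; fl=210/np.tan(np.radians(d["fov"])/2)
    r=C[:3,:3]@np.array([(u-d["cx"])/fl,-(v-d["cy"])/fl,-1]); o=C[:3,3]; return o+r*(z-o[2])/r[2]
def proj(fn,p):
    d=np.load("pics/%s.npz"%fn); C=d["C"]; fl=210/np.tan(np.radians(d["fov"])/2)
    c=C[:3,:3].T@(np.array(p)-C[:3,3]); return np.array([d["cx"]+fl*c[0]/-c[2], d["cy"]-fl*c[1]/-c[2]])
E
python3 - <<'E'
from h import *
np.set_printoptions(precision=3,suppress=True)
print(get_state()); 
for n in("scene","side","wrist"): f=grab(n,n+"0"); print(np.load("pics/%s0.npz"%n)["C"])
a=[cv2.imread("pics/%s0.png"%n) for n in("scene","side")]
E
```

```text
pics
{'t': 0.0, 'q': array([1.052, 0.259, 0.021, 1.334, 0.   , 1.418]), 'dq': array([-0.001, -0.   , -0.   ,  0.   ,  0.001, -0.001]), 'effort': array([ -0.002, -55.564,  34.453,   0.014,  -0.   ,   0.   ]), 'tool_pos': array([196.6  , 513.372, 247.652]), 'eef_rot': array([-0.401,  0.583,  0.401,  0.582]), 'force': array([ 0.7  , -0.041,  0.103]), 'moment': array([-0.044, -0.006, -0.013]), 'opening': 1.0012522264340886}
scene {'vertical_fov': 43.252097663873954, 'cx': 282.66190878302484, 'cy': 211.7722355784569}
[[  -0.874    0.237   -0.425 -105.846]
 [  -0.486   -0.448    0.75  1365.454]
 [  -0.013    0.862    0.507  845.179]
 [   0.       0.       0.       1.   ]]
side {'vertical_fov': 43.86946242022994, 'cx': 280.23539423325025, 'cy': 213.19847012683644}
[[  -0.952    0.163   -0.26   182.51 ]
 [  -0.307   -0.495    0.813 1420.372]
 [   0.004    0.853    0.522  824.477]
 [   0.       0.       0.       1.   ]]
wrist {'vertical_fov': 68.76573941128949, 'cx': 275.7234983257527, 'cy': 204.00967647529748}
[[  0.357  -0.897  -0.261 129.356]
 [  0.934   0.342   0.101 537.412]
 [ -0.001  -0.28    0.96  371.786]
 [  0.      0.      0.      1.   ]]
```

View pics/scene0.png

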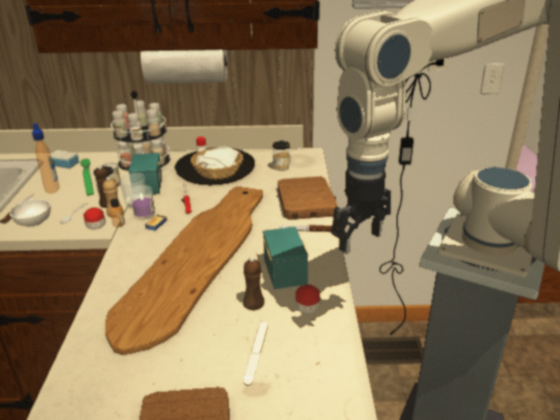

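View pics/side0.png

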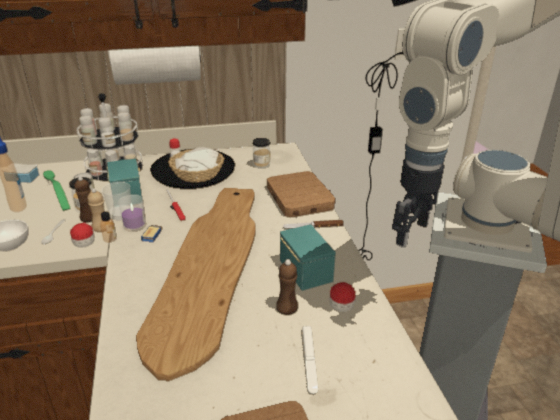

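Both views show the near teal tin (scene ~285,257), the block beyond it (305,197), the pepper mill (253,283) and the timer (308,297). The dark-handled knife lies behind the tin at (325,228). The jar with the black lid is at (281,155), and the white decoy knife is at (257,352).

```bash
python3 - <<'E'
from h import *
np.set_printoptions(precision=1,suppress=True)
for n,l in dict(scene0=[(285,257,90),(305,197,36),(325,228,8),(253,303,0),(308,310,0),(281,168,0)],side0=[(307,255,90),(300,192,36),(330,223,8),(288,308,0),(343,303,0),(262,166,0)]).items():
  for p in l: print(n,p,ray(n,*p))
a=np.load("pics/side0.npz")["im"][140:340,210:410]; b=np.load("pics/scene0.npz")["im"][140:340,200:400]
cv2.imwrite("pics/crop.png",cv2.resize(np.hstack([b,a])[:,:,::-1],(800,400),interpolation=cv2.INTER_CUBIC))
E
```

```text
scene0 (285, 257, 90) [415.6 436.9  90. ]
scene0 (305, 197, 36) [554.8  54.8  36. ]
scene0 (325, 228, 8) [439.1 151.    8. ]
scene0 (253, 303, 0) [453.3 532.    0. ]
scene0 (308, 310, 0) [323.8 491.5   0. ]
scene0 (281, 168, 0) [ 761.8 -158.5    0. ]
side0 (307, 255, 90) [428.6 438.2  90. ]
side0 (300, 192, 36) [555.3  52.6  36. ]
side0 (330, 223, 8) [434.3 155.    8. ]
side0 (288, 308, 0) [445.3 534.3   0. ]
side0 (343, 303, 0) [326.8 477.1  -0. ]
side0 (262, 166, 0) [ 753.  -150.1    0. ]
```

View pics/crop.png

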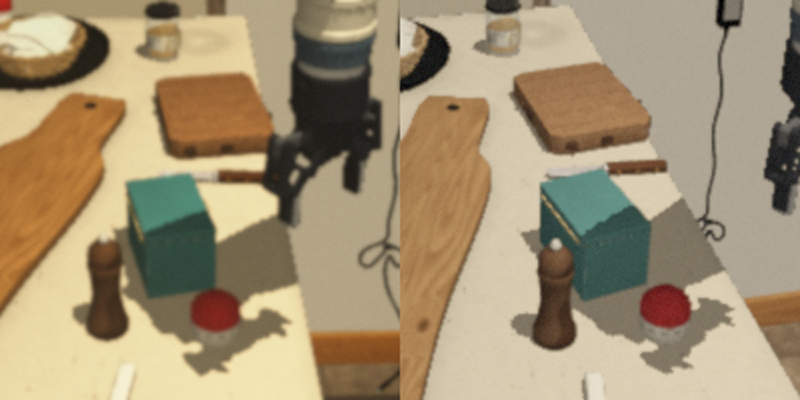

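```bash
python3 - <<'E'
from h import *
np.set_printoptions(precision=1,suppress=True)
s=lambda x,y:(210+(x-400)/2,140+y/2); c=lambda x,y:(200+x/2,140+y/2)
for p in [(543,188),(592,172),(648,222),(585,240)]: print("lid side",ray("side0",*s(*p),94))
for p in [(127,181),(193,175),(213,225),(145,240)]: print("lid scene",ray("scene0",*c(*p),94))
for p in [(514,88),(603,65),(652,125),(547,150)]: print("board side",ray("side0",*s(*p),36))
for p in [(155,82),(250,73),(272,135),(170,152)]: print("board scene",ray("scene0",*c(*p),36))
for p in [(545,174),(608,167),(667,166)]: print("knife side",ray("side0",*s(*p),10))
for p in [(160,178),(217,176),(268,178)]: print("knife scene",ray("scene0",*c(*p),10))
E
```

```text
lid side [512.1 377.   94. ]
lid side [463.4 321.8  94. ]
lid side [369.9 407.6  94. ]
lid side [432. 466.  94.]
lid scene [521.2 362.9  94. ]
lid scene [451.1 309.   94. ]
lid scene [375.2 400.   94. ]
lid scene [433.5 467.   94. ]
board side [669.7  35.2  36. ]
board side [555.7 -87.5  36. ]
board side [434.8  80.9  36. ]
board side [562.9 198.5  36. ]
board scene [686.5  -1.1  36. ]
board scene [ 560.2 -105.    36. ]
board scene [441.2  69.9  36. ]
board scene [554.3 186.6  36. ]
knife side [558.3 221.7  10. ]
knife side [477.2 175.3  10. ]
knife side [396.3 145.8  10. ]
knife scene [552.5 221.   10. ]
knife scene [480.8 176.7  10. ]
knife scene [412.1 146.6  10. ]
```

```bash
cat >> h.py <<'E'
np.set_printoptions(precision=3,suppress=True)
def frame(x,z):
    "tool rotation from pointing direction x and (approx) jaw axis z"
    x=np.array(x,float);x/=np.linalg.norm(x);z=np.array(z,float);z-=x*(z@x);z/=np.linalg.norm(z)
    return np.column_stack([x,np.cross(z,x),z])
def go(p,Rt=None,T=None):
    T=tool() if T is None else T
    d=T[:3,:3].T@(np.array(p)-T[:3,3]); rv=np.zeros(3)
    if Rt is not None: rv=R.from_matrix(T[:3,:3].T@Rt).as_rotvec()
    print("shift(tool)",d.round(1),"rot",rv.round(3),"deg",np.degrees(np.linalg.norm(rv)).round(1)); 
def down(yaw,flip=1): 
    a=np.radians(yaw); return frame([0,0,-1],[-flip*np.sin(a),flip*np.cos(a),0])
E
python3 - <<'E'
from h import *
T=tool(); print(T)
print(np.array(vision.grab_frame("wrist")["T_tool_cam"]))
print(ray("side0",355,240,0), ray("side0",390,300,0))
for f in(1,-1): go([430,160,220],down(26,f))
E
```

```text
[[ -0.001  -0.934   0.358 196.651]
 [ -0.001   0.358   0.934 513.45 ]
 [ -1.      0.     -0.001 247.808]
 [  0.      0.      0.      1.   ]]
[[  -0.       0.28    -0.96  -124.043]
 [   0.001    0.96     0.28    71.39 ]
 [   1.      -0.001   -0.      -1.781]
 [   0.       0.       0.       1.   ]]
[349.936 207.192   0.   ] [222.366 431.671   0.   ]
shift(tool) [  28.  -344.3 -246.6] rot [-0.82  -0.001 -0.   ] deg 47.0
shift(tool) [  28.  -344.3 -246.6] rot [ 2.322 -0.001  0.001] deg 133.0
```

```bash
python3 -m inch '[0,-34,-24,0,0,0,0, 0,-34,-25,0,0,0,0, 0,-34,-25,0,0,0,0, 0,-34,-25,0,0,0,0, 0,-34,-25,0,0,0,0, 0,-34,-25,0,0,0,0, 0,-34,-25,0,0,0,0, 0,-34,-25,0,0,0,0]'; python3 -m inch '[0,-34,-25,0,0,0,0, 0,-34,-25,0,0,0,0, 0,0,0,-0.117,0,0,0, 0,0,0,-0.117,0,0,0, 0,0,0,-0.117,0,0,0, 0,0,0,-0.117,0,0,0, 0,0,0,-0.117,0,0,0, 0,0,0,-0.117,0,0,0]'
python3 - <<'E'
from h import *
go([430,160,220],down(26)); grab("wrist","w1")
E
```

```text
t: 0.87
tool_pos: [376.3, 234.3, 245.4]
eef_rot: [-0.405, 0.581, 0.405, 0.579]
force: [0.9, 0.6, 0.7]
opening: 1.003
t: 1.53
tool_pos: [426.6, 154.1, 244.5]
eef_rot: [-0.582, 0.403, 0.582, 0.401]
force: [-0.1, 0.9, 0.4]
opening: 1.003
shift(tool) [24.5 -5.3  4.3] rot [-0.092 -0.001 -0.003] deg 5.3
wrist {'vertical_fov': 68.76573941128949, 'cx': 275.7234983257527, 'cy': 204.00967647529748}
```

View pics/w1.png

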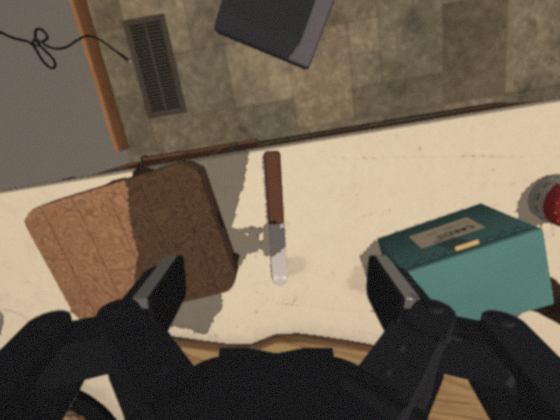

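The wrist picture shows the knife handle from (273,152) to (276,225) with the tip at (280,283). The tin is on the right, with its brass lip at (467,244) and its front wall (label) in shade, and the block is on the left.

```bash
python3 - <<'E'
from h import *
a=ray("w1",273,152,10);b=ray("w1",275.5,224,10);c=ray("w1",280,284,8);print(a,b,c,np.linalg.norm(b-a),np.linalg.norm(c-b))
d=c-a;print("yaw",np.degrees(np.arctan2(d[1],d[0])))
l=ray("w1",454,246,84);r=ray("w1",480,240,84);print("lip",l,r,np.linalg.norm(l-r))
for p in [(391,264),(543,228)]: print("lid front corner", ray("w1",*p,94))
for p in [(379,238),(484,206)]: print("foot corner?", ray("w1",*p,0))
for p in [(28,212),(200,165),(237,262)]: print("board", ray("w1",*p,36))
E
```

```text
[398.987 138.678  10.   ] [480.787 172.845  10.   ] [558.082 208.564   8.   ] 88.64953033440376 85.17185947377648
yaw 23.714707205901252
lip [413.921 339.46   84.   ] [398.991 360.43   84.   ] 25.741755514578333
lid front corner [451.015 283.672  94.   ]
lid front corner [365.58  401.786  94.   ]
foot corner? [454.565 305.855   0.   ]
foot corner? [368.985 409.612   0.   ]
board [558.634 -98.892  36.   ]
board [437.519  68.52   36.   ]
board [533.343 143.684  36.   ]
```

```bash
python3 -c "
from h import *
go([449,160,80],down(23.7))"
```

```text
shift(tool) [164.4 -23.5  -2.4] rot [-0.042 -0.001 -0.003] deg 2.4
```

```bash
python3 -m inch '[40,-12,-1,-0.042,0,0,0.5, 40,-11,-1,0,0,0,0.5, 40,0,0,0,0,0,0.5, 40,0,0,0,0,0,0.5, 0,0,0,0,0,0,0.5, 0,0,0,0,0,0,0.5]'; python3 - <<'E'
from h import *
go([449,160,19],down(23.7)); grab("wrist","w2")
E
```

```text
t: 2.08
tool_pos: [451.1, 161.4, 82.4]
eef_rot: [0.591, -0.39, -0.588, -0.391]
force: [0.4, -0.1, 0.7]
opening: 0.502
shift(tool) [63.4  2.8 -0.2] rot [-0.013 -0.003  0.004] deg 0.8
wrist {'vertical_fov': 68.76573941128949, 'cx': 275.7234983257527, 'cy': 204.00967647529748}
```

View pics/w2.png

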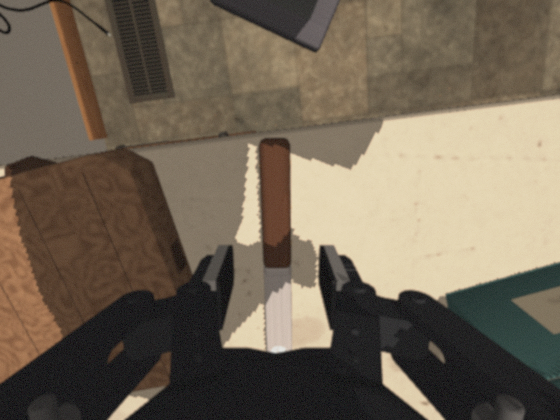

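```bash
python3 - <<'E'
from h import *
a=ray("w2",275.5,140,15);b=ray("w2",277.5,267,15);print(a,b,np.linalg.norm(b-a));d=b-a;print(np.degrees(np.arctan2(d[1],d[0])))
m=(a+b)/2;u=d/np.linalg.norm(d);t=m+10*u;print(m,t);go([t[0],t[1],19],down(np.degrees(np.arctan2(d[1],d[0]))))
E
```

```text
[399.003 137.639  15.   ] [477.894 172.646  15.   ] 86.31042707645042
23.928980894588552
[438.448 155.142  15.   ] [447.589 159.198  15.   ]
shift(tool) [63.5  4.2 -0.4] rot [-0.017 -0.003  0.004] deg 1.0
```

```bash
python3 -m inch '[30,2,0,-0.017,0,0,0.5, 24,2,0,0,0,0,0.5, 6,0,0,0,0,0,0.5, 0,0,0,0,0,0,0.5]'; python3 -m inch '[0,0,0,0,0,0,1, 0,0,0,0,0,0,1, 0,0,0,0,0,0,1, 0,0,0,0,0,0,1, 0,0,0,0,0,0,1, 0,0,0,0,0,0,1]' 80
```

```text
t: 2.47
tool_pos: [453.9, 160.9, 30.4]
eef_rot: [0.598, -0.382, -0.587, -0.39]
force: [0.3, 0.1, -0.3]
opening: 0.497
t: 2.97
tool_pos: [458.5, 161.8, 38.6]
eef_rot: [0.6, -0.38, -0.584, -0.393]
force: [0.3, -0.1, -0.7]
opening: -0.002
```

```bash
python3 -m inch '[0,0,0,0,0,0,0.5, 0,0,0,0,0,0,0.5, 0,0,0,0,0,0,0.5, 0,0,0,0,0,0,0.5, 0,0,0,0,0,0,0.5, 0,0,0,0,0,0,0.5]'; python3 -c "
from h import *
print(tool()); go([447.6,159.2,30],down(23.9))"; python3 -m inch '[0,0,0,0,0,0,0.5]';python3 -c "
from h import *
print(get_state()['dq']);go([447.6,159.2,30],down(23.9))"
```

```text
t: 3.47
tool_pos: [458.5, 161.8, 38.8]
eef_rot: [0.6, -0.38, -0.584, -0.393]
force: [0.1, 0.1, 0.5]
opening: 0.502
[[  0.03   -0.915  -0.402 458.492]
 [  0.003  -0.402   0.916 161.834]
 [ -1.     -0.029  -0.009  38.805]
 [  0.      0.      0.      1.   ]]
shift(tool) [ 8.5 11.3  2. ] rot [-0.004 -0.009  0.029] deg 1.7
t: 3.55
tool_pos: [458.4, 161.8, 38.7]
eef_rot: [0.6, -0.38, -0.584, -0.393]
force: [-0.1, -0.3, -0.7]
opening: 0.498
[ 0.001  0.001 -0.004 -0.001 -0.     0.   ]
shift(tool) [ 8.4 11.2  2. ] rot [-0.004 -0.009  0.028] deg 1.7
```

```bash
python3 -m inch '[-8,11,2,0,0,0.028,0.5, -6,0,0,0,0,0,0.5, 0,0,0,0,0,0,0.5, 0,0,0,0,0,0,0.5]'; python3 - <<'E'
from h import *
go([447.6,159.2,30],down(23.9)); grab("wrist","w3")
E
```

```text
t: 3.88
tool_pos: [447.4, 159.3, 52.6]
eef_rot: [0.595, -0.388, -0.589, -0.385]
force: [-0.6, 0.6, 1.9]
opening: 0.502
shift(tool) [22.6 -0.2  0. ] rot [-0.004 -0.009  0.   ] deg 0.6
wrist {'vertical_fov': 68.76573941128949, 'cx': 275.7234983257527, 'cy': 204.00967647529748}
```

View pics/w3.png

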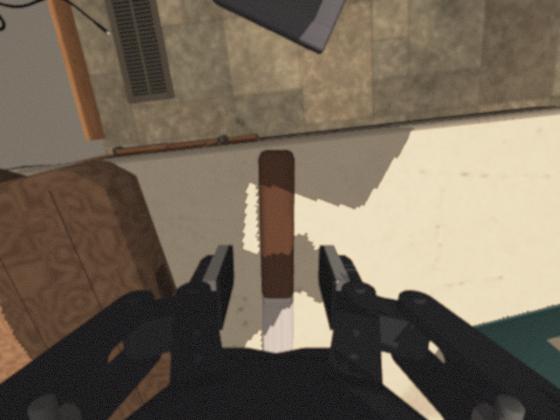

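```bash
python3 - <<'E'
from h import *
a=ray("w3",276,152,15);b=ray("w3",278,296,15);print(a,b,np.linalg.norm(b-a));d=b-a
m=(a+b)/2;u=d/np.linalg.norm(d);t=m+10*u;y=np.degrees(np.arctan2(d[1],d[0]));print(y,m,t);go([t[0],t[1],19],down(y))
E
python3 -m inch '[16,0,0,0,0,0,0.5, 12,0,0,0,0,0,0.6, 6,0,0,0,0,0,0.6, 3,0,0,0,0,0,0.6, 0,0,0,0,0,0,0.6]'; python3 -c "
from h import *
go([447.6,159.2,18],down(23.9))"
```

```text
[398.754 136.484  15.   ] [476.968 172.244  15.   ] 86.00102375498118
24.570111460079882 [437.861 154.364  15.   ] [446.955 158.522  15.   ]
shift(tool) [33.6  0.9 -0.2] rot [-0.015 -0.009  0.   ] deg 1.0
t: 4.35
tool_pos: [449.8, 159.4, 16.4]
eef_rot: [0.596, -0.387, -0.588, -0.387]
force: [-2.6, -1.6, 6.4]
opening: 0.402
shift(tool) [-1.6  2.1  0.6] rot [-0.004 -0.01   0.007] deg 0.7
```

```bash
python3 -m inch '[-4,2,0,-0.005,0,0,0.6, 0,0,0,0,0,0,0.8, 0,0,0,0,0,0,1, 0,0,0,0,0,0,1, 0,0,0,0,0,0,1, 0,0,0,0,0,0,1]' 100;  python3 -m inch '[-20,0,0,0,0,0,1, -20,0,0,0,0,0,1, -20,0,0,0,0,0,1, -20,0,0,0,0,0,1, 0,0,0,0,0,0,1, 0,0,0,0,0,0,1]';python3 -c "
from h import *
print(tool(),get_state()['q']);go([447.6,159.2,18],down(23.9)); grab('wrist','w4')"
```

```text
t: 4.85
tool_pos: [448.5, 158.7, 21.4]
eef_rot: [0.598, -0.385, -0.588, -0.386]
force: [0.3, -0.0, -1.4]
opening: 0.199
t: 5.35
tool_pos: [446.5, 159.0, 102.4]
eef_rot: [0.596, -0.386, -0.59, -0.385]
force: [0.1, 1.0, -0.8]
opening: 0.2
[[  0.007  -0.914  -0.406 446.467]
 [ -0.007  -0.406   0.914 159.046]
 [ -1.     -0.003  -0.009 102.402]
 [  0.      0.      0.      1.   ]] [ 0.17   0.222 -0.423  0.921 -0.008 -0.249]
shift(tool) [84.4 -0.8  0.4] rot [ 0.001 -0.009  0.003] deg 0.5
wrist {'vertical_fov': 68.76573941128949, 'cx': 275.7234983257527, 'cy': 204.00967647529748}
```

View pics/w4.png

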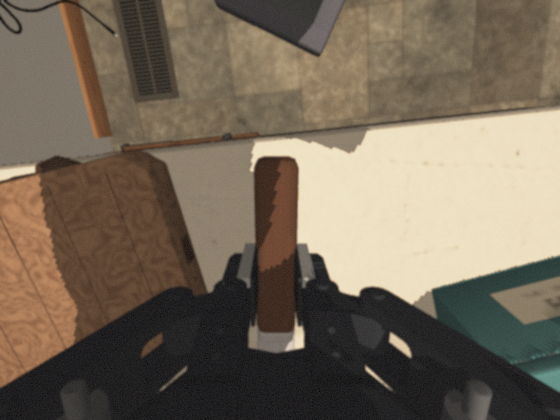

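```bash
python3 - <<'E'
from h import *
T=tool();Ti=np.linalg.inv(T)
for p in[(276,158),(277,331)]: print((Ti@np.r_[ray("w4",*p,97),1])[:3])
# view pose for tin: camera in front of the tin, lip in image center
C=np.load("pics/w4.npz")["C"]
# tin yaw guess 39, lip guess (407,351); want TCP 123 mm+40 in front of lip
for y in (36,39,42):
  a=np.radians(y);u=np.array([np.cos(a),np.sin(a)]);p=np.array([407,351])-u*173;print(y,p,np.linalg.norm(p));go([*p,170],down(y))
E
```

```text
[ 5.161 55.087 -1.017]
[  5.451 -31.345  -0.4  ]
36 [267.04  249.313] 365.3319600968679
shift(tool) [-69.5 127.1 154.8] rot [-0.21  -0.009  0.002] deg 12.0
39 [272.554 242.128] 364.5700305898277
shift(tool) [-69.4 125.  146. ] rot [-0.262 -0.009  0.002] deg 15.0
42 [278.436 235.24 ] 364.5059996306844
shift(tool) [-69.3 122.4 137.3] rot [-0.315 -0.009  0.002] deg 18.0
```

```bash
python3 -m inch '[-14,25,28,0,0,0,1, -14,25,28,0,0,0,1, -14,25,28,0,0,0,1, -14,25,28,0,0,0,1, -14,25,28,0,0,0,1, 0,0,0,-0.1,0,0,1, 0,0,0,-0.1,0,0,1, 0,0,0,-0.06,0,0,1]'; python3 -m inch '[0,0,0,0,0,0,1, 0,0,0,0,0,0,1]'
python3 -c "
from h import *
go([272,242,170],down(39)); print(get_state()['q']);grab('wrist','w5')"
```

```text
t: 6.07
tool_pos: [265.4, 238.0, 165.0]
eef_rot: [0.638, -0.308, -0.638, -0.3]
force: [1.2, -0.3, -0.9]
opening: 0.195
t: 6.23
tool_pos: [264.3, 238.0, 163.5]
eef_rot: [-0.638, 0.308, 0.639, 0.299]
force: [-0.1, 0.2, -0.3]
opening: 0.199
shift(tool) [-6.6 -8.4 -1.8] rot [ 0.004 -0.005 -0.012] deg 0.8
[ 0.501 -0.02  -0.531  1.071 -0.007 -0.183]
wrist {'vertical_fov': 68.76573941128949, 'cx': 275.7234983257527, 'cy': 204.00967647529748}
```

View pics/w5.png

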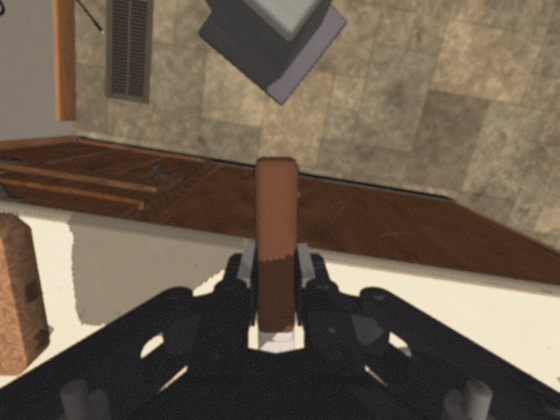

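The knife is held flat, but this wrist view cannot see the tin. I'll fit the tin's pose from the earlier pixel measurements instead.

```bash
cat > fit.py <<'E'
from h import *
from scipy.optimize import least_squares
s=lambda x,y:(210+(x-400)/2,140+y/2); c=lambda x,y:(200+x/2,140+y/2)
BL,BR,FR,FL=(46,68,94),(46,-68,94),(-44,-68,94),(-44,68,94)
def fit(obs,x0=(445,389,0.7)):
    def f(v,raw=False):
        r=R.from_euler("z",v[2]).as_matrix()
        e=[proj(n,r@np.array(m)+[v[0],v[1],0])-p for n,m,p in obs]
        return np.array(e) if raw else np.ravel(e)
    q=least_squares(f,x0,loss="soft_l1",f_scale=1.5); print(q.x,np.degrees(q.x[2]));print(f(q.x,True).round(1).tolist())
    return q.x
E
python3 - <<'E'
from fit import *
obs=[("w1",(-49,-12,84),(454,246)),("w1",(-49,12,84),(480,240)),("w1",FR,(391,264)),("w1",FL,(543,228)),("w1",(-43,-68,0),(379,238)),("w1",(-43,68,0),(484,206))]
obs2=[]
for m,p in zip((BL,BR,FR,FL),[(543,188),(592,172),(648,222),(585,240)]): obs2.append(("side0",m,s(*p)))
for m,p in zip((BL,BR,FR,FL),[(127,181),(193,175),(213,225),(145,240)]): obs2.append(("scene0",m,c(*p)))
fit(obs);fit(obs2);fit(obs+obs2)
a=np.load("pics/w1.npz")["im"][180:340,360:560];cv2.imwrite("pics/w1c.png",cv2.resize(a[:,:,::-1],None,fx=4,fy=3.75,interpolation=cv2.INTER_CUBIC))
E
```

```text
[444.516 379.565   0.67 ] 38.405139517664104
[[0.4, -0.2], [-1.5, -0.9], [13.2, 6.0], [2.0, 3.3], [-3.9, -2.6], [-2.2, -1.2]]
[442.157 387.962  -6.757] -387.1749794229216
[[-7.1, 10.8], [5.8, -2.3], [4.6, -13.5], [-1.1, 0.5], [-10.6, 12.7], [0.1, -0.5], [10.5, -10.1], [-0.5, 0.3]]
[448.993 374.464   0.519] 29.726789855063547
[[1.0, -1.2], [-0.7, 1.4], [12.0, -2.4], [1.8, 13.9], [-5.1, -9.3], [-2.0, 7.1], [12.7, 21.9], [-23.8, -0.6], [-18.2, -29.3], [28.2, -8.6], [3.5, 24.8], [-28.7, -1.5], [-5.1, -27.1], [31.2, -5.3]]
```

View pics/w1c.png

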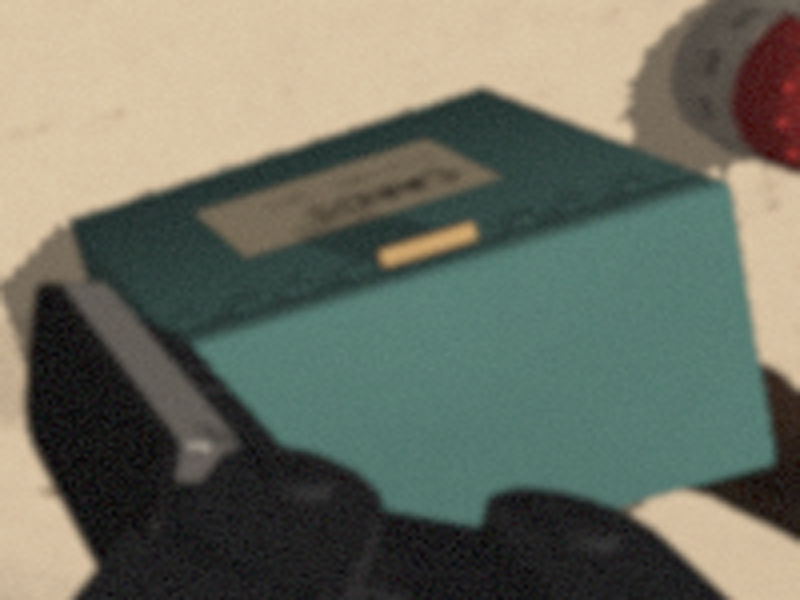

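The crop fixes the lid's front-right corner at w1 (410,270), its front-left at (541,229) and the lip's front edge from (454,247) to (478,240). My back/front corner labels for the other two cameras were also shifted by one, so I'm redoing the fit.

```bash
python3 - <<'E'
from fit import *
obs=[("w1",(-49,-12,83),(454.3,247.2)),("w1",(-49,12,83),(478.3,239.5)),("w1",FR,(410,270.1)),("w1",FL,(541.3,228.8)),("w1",(-43,-68,0),(378.8,238.7)),("w1",(-43,68,0),(480.8,203.5)),("w1",BL,(553.8,304))]
obs2=[]
for m,p in zip((BR,FR,FL,BL),[(543,188),(592,172),(648,222),(585,240)]): obs2.append(("side0",m,s(*p)))
for m,p in zip((BR,FR,FL,BL),[(127,181),(193,175),(213,225),(145,240)]): obs2.append(("scene0",m,c(*p)))
fit(obs);fit(obs2);v=fit(obs+obs2)
r=R.from_euler("z",v[2]).as_matrix()
L=r@np.array([-49,0,0])+[v[0],v[1],0];print("lip",L); np.save("tin.npy",v)
# tip at tool (13.4,-121,0): target tip 30 mm in front of lip, blade mid z 78
P=L-r@np.array([121+30,0,0]);go([P[0],P[1],78+13.4],down(np.degrees(v[2])));print(P)
E
```

```text
[443.614 381.775   0.717] 41.09455441840862
[[-0.3, -0.7], [-0.4, -0.7], [-4.7, 3.2], [3.7, 0.2], [-2.8, -0.7], [0.9, -0.6], [1.5, 1.9]]
[443.71  386.262   0.718] 41.16191271252261
[[-2.7, -3.2], [4.6, -2.6], [1.6, 0.5], [-0.8, 0.3], [-1.1, 0.2], [-0.9, -0.9], [1.8, 2.8], [-0.2, 0.1]]
[443.739 382.398   0.72 ] 41.270169781397776
[[0.1, -0.3], [-0.1, -0.3], [-4.3, 3.7], [4.0, 0.4], [-2.4, -0.3], [1.1, -0.5], [2.1, 2.0], [-2.3, -3.9], [4.9, -3.3], [2.0, -0.4], [-0.3, -0.6], [-0.4, -0.4], [-0.3, -1.6], [2.6, 1.9], [0.7, -0.7]]
lip [406.91  350.077   0.   ]
shift(tool) [ 71.7 -31.4  -8.3] rot [-0.036 -0.004 -0.013] deg 2.2
[293.417 250.476   0.   ]
```

```bash
python3 -m inch '[0,0,0,-0.036,0,-0.013,1, 24,-10,-2,0,0,0,1, 24,-10,-2,0,0,0,1, 20,-8,-2,0,0,0,1, 0,0,0,0,0,0,1, 0,0,0,0,0,0,1]'
python3 - <<'E'
from fit import *
go([293.4,250.5,91.4],down(41.27)); T=tool()
tip=(T@[13.4,-121,0,1])[:3]; print("tip",tip)
ims=[]
for n in("side","scene"):
  grab(n,n+"1"); u,v=proj(n+"1",tip); print(n,"tip px",u,v)
  d=np.load("pics/%s1.npz"%n)["im"]; x,y=int(u)-50,int(v)-50; ims.append(cv2.resize(d[y:y+100,x:x+100,::-1],(400,400),interpolation=cv2.INTER_CUBIC)); print(x,y, "lip",proj(n+"1",[406.9,350.1,84]))
cv2.imwrite("pics/c1.png",np.hstack(ims))
E
```

```text
t: 6.78
tool_pos: [291.7, 251.0, 91.7]
eef_rot: [0.643, -0.297, -0.641, -0.295]
force: [-0.1, 0.1, -0.7]
opening: 0.196
shift(tool) [ 0.3 -0.9 -1.5] rot [-0.014 -0.004 -0.001] deg 0.8
tip [383.818 329.475  78.238]
side {'vertical_fov': 43.86946242022994, 'cx': 280.23539423325025, 'cy': 213.19847012683644}
side tip px 335.13822120111917 238.05798887726456
285 188 lip [324.497 238.927]
scene {'vertical_fov': 43.252097663873954, 'cx': 282.66190878302484, 'cy': 211.7722355784569}
scene tip px 315.7715460349022 242.83398780137395
265 192 lip [304.235 242.57 ]
```

View pics/c1.png

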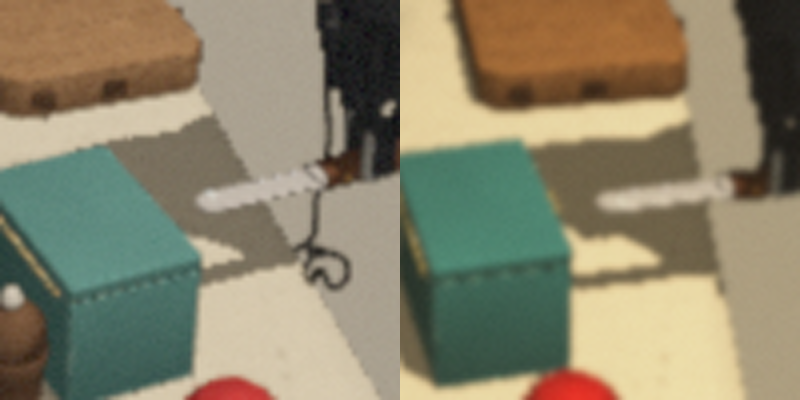

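Both views put the knife tip exactly where predicted, about 30 mm short of the brass lip. I'll advance it under the lip.

```bash
python3 -m inch '[0,-8,-1.5,-0.014,0,0,1, 0,-8,0,0,0,0,1, 0,-8,0,0,0,0,1, 0,-4,0,0,0,0,1, 0,0,0,0,0,0,1, 0,0,0,0,0,0,1]'
python3 - <<'E'
from fit import *
v=np.load("tin.npy");T=tool();tip=(T@[13.4,-121,0,1])[:3];print("tip in tin frame",R.from_euler("z",v[2]).inv().apply(tip-[v[0],v[1],0]),get_state()["force"])
E
python3 -m inch '[0,-2,0,0,0,0,1, 0,-2,0,0,0,0,1, 0,-1,0,0,0,0,1, 0,0,0,0,0,0,1]'
python3 - <<'E'
from fit import *
v=np.load("tin.npy");T=tool();tip=(T@[13.4,-121,0,1])[:3];print("tip in tin frame",R.from_euler("z",v[2]).inv().apply(tip-[v[0],v[1],0]),get_state()["force"])
E
```

```text
t: 7.38
tool_pos: [317.4, 270.9, 96.3]
eef_rot: [0.647, -0.29, -0.641, -0.293]
force: [-1.2, -0.6, -1.6]
opening: 0.199
tip in tin frame [-47.451  -0.406  83.611] [-1.224 -0.639 -1.643]
t: 7.72
tool_pos: [318.3, 272.4, 95.3]
eef_rot: [0.646, -0.293, -0.643, -0.29]
force: [-0.5, 0.3, -0.2]
opening: 0.199
tip in tin frame [-45.909   0.085  81.705] [-0.469  0.28  -0.208]
```

```bash
python3 -m inch '[0,8,0,0,0,0,1, 4,0,0,0,0,0,1, 2,0,0,0,0,0,1, 0,0,0,0,0,0,1]'
cat > tip.py <<'E'
from fit import *
v=np.load("tin.npy");T=tool();tip=(T@[13.4,-121,0,1])[:3];r=R.from_euler("z",v[2])
print("tip in tin frame",r.inv().apply(tip-[v[0],v[1],0]),"force tinframe",r.inv().apply(get_state()["force"]),"tool x",T[:3,0],"yaw",np.degrees(np.arctan2(-T[1,1],-T[0,1])))
E
python3 tip.py
```

```text
t: 8.05
tool_pos: [312.3, 267.0, 89.2]
eef_rot: [0.646, -0.292, -0.642, -0.291]
force: [-0.5, 0.3, -0.6]
opening: 0.197
tip in tin frame [-53.887   0.086  76.066] force tinframe [-0.184  0.613 -0.581] tool x [ 0.005 -0.003 -1.   ] yaw 41.33273993069478
```

```bash
python3 -m inch '[0,-3,0,0,0,0,1, 0,-3,0,0,0,0,1, 0,-2,0,0,0,0,1, 0,-1,0,0,0,0,1, 0,0,0,0,0,0,1]'; python3 tip.py;  python3 -m inch '[0,-2,0,0,0,0,1, 0,0,0,0,0,0,1]'; python3 tip.py
```

```text
t: 8.47
tool_pos: [318.2, 272.5, 88.6]
eef_rot: [0.646, -0.293, -0.643, -0.29]
force: [-0.8, 0.1, -0.9]
opening: 0.194
tip in tin frame [-45.935   0.232  74.859] force tinframe [-0.523  0.641 -0.94 ] tool x [ 0.002 -0.006 -1.   ] yaw 41.31823820788637
t: 8.63
tool_pos: [318.1, 272.7, 87.8]
eef_rot: [0.645, -0.295, -0.644, -0.288]
force: [0.5, 0.3, -1.2]
opening: 0.202
tip in tin frame [-45.939   0.464  73.39 ] force tinframe [ 0.596 -0.091 -1.202] tool x [-0.002 -0.009 -1.   ] yaw 41.31368952031822
```

Motion stops at x = -46 with little force, so the tip is against the wall. I'll back off 1 mm and raise.

```bash
python3 -m inch '[0,1,0,0,0,0,1, -4,0,0,0,0,0,1, -4,0,0,0,0,0,1, -3,0,0,0,0,0,1]'; python3 tip.py;  python3 -m inch '[-4,0,0,0,0,0,1, -4,0,0,0,0,0,1, 0,0,0,0,0,0,1]'; python3 tip.py
```

```text
t: 8.97
tool_pos: [318.1, 272.8, 99.4]
eef_rot: [0.645, -0.294, -0.644, -0.288]
force: [-0.9, -0.8, -2.0]
opening: 0.197
tip in tin frame [-45.772   0.535  85.13 ] force tinframe [-1.224  0.034 -2.049] tool x [-0.002 -0.009 -1.   ] yaw 41.325451465727674
t: 9.22
tool_pos: [318.7, 273.3, 109.3]
eef_rot: [0.645, -0.294, -0.643, -0.289]
force: [-0.7, -0.2, -1.3]
opening: 0.201
tip in tin frame [-45.022   0.468  95.241] force tinframe [-0.663  0.252 -1.26 ] tool x [-0.    -0.008 -1.   ] yaw 41.32657091993753
```

```bash
python3 -m inch '[0,-6,0,0,0,0,1, 0,-6,0,0,0,0,1, -5,-2,0,0,0,0,1, -5,-2,0,0,0,0,1, -5,-2,0,0,0,0,1, -5,-2,0,0,0,0,1, -5,-2,0,0,0,0,1,  0,0,0,0,0,0,1]'; python3 tip.py
cat > two.py <<'E'
import sys
from fit import *
n,*l=sys.argv[1:]; c=list(map(float,l)) ; ims=[]
for k in("side","scene"):
  grab(k,k+n); u,v=proj(k+n,c); d=np.load("pics/%s%s.npz"%(k,n))["im"]; x=min(max(int(u)-60,0),440);y=min(max(int(v)-60,0),300);print(k,"crop",x,y)
  ims.append(cv2.resize(d[y:y+120,x:x+120,::-1],(400,400),interpolation=cv2.INTER_CUBIC))
cv2.imwrite("pics/c%s.png"%n,np.hstack(ims))
E
python3 two.py 2 407 350 110
```

```text
t: 9.88
tool_pos: [336.7, 289.4, 136.5]
eef_rot: [0.645, -0.294, -0.644, -0.288]
force: [-0.4, 0.5, -1.7]
opening: 0.198
tip in tin frame [-20.881   0.681 122.268] force tinframe [ 0.023  0.631 -1.672] tool x [-0.002 -0.009 -1.   ] yaw 41.31958882531499
side {'vertical_fov': 43.86946242022994, 'cx': 280.23539423325025, 'cy': 213.19847012683644}
side crop 264 170
scene {'vertical_fov': 43.252097663873954, 'cx': 282.66190878302484, 'cy': 211.7722355784569}
scene crop 244 174
```

View pics/c2.png

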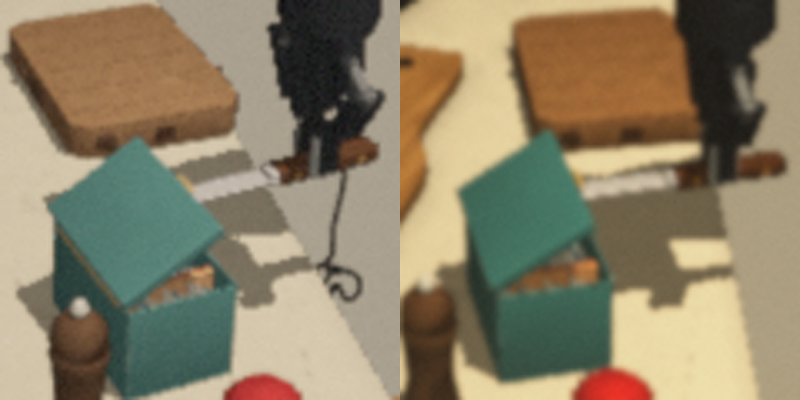

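The lid is up about 35° on the blade tip, with nothing else touching it. I'll follow its arc back.

```bash
python3 -m inch '[-8,-9,0,0,0,0,1, -8,-9,0,0,0,0,1, -7,-9,0,0,0,0,1, -4,-9,0,0,0,0,1, -4,-9,0,0,0,0,1, -3,-9,0,0,0,0,1, 0,0,0,0,0,0,1]'; python3 tip.py; python3 -m inch '[0,-8,0,0,0,0,1, 0,-8,0,0,0,0,1, 0,-8,0,0,0,0,1, 1,-8,0,0,0,0,1, 0,0,0,0,0,0,1, 0,0,0,0,0,0,1]'; python3 tip.py
```

```text
t: 10.57
tool_pos: [375.0, 323.9, 169.0]
eef_rot: [-0.644, 0.297, 0.645, 0.286]
force: [-0.2, -0.7, -1.3]
opening: 0.197
tip in tin frame [ 30.539   1.327 153.794] force tinframe [-0.655 -0.387 -1.268] tool x [-0.008 -0.013 -1.   ] yaw 41.289262458201144
t: 11.07
tool_pos: [400.5, 346.5, 166.4]
eef_rot: [-0.643, 0.297, 0.645, 0.286]
force: [-0.4, 0.9, -0.2]
opening: 0.203
tip in tin frame [ 64.572   1.476 151.085] force tinframe [ 0.318  0.974 -0.241] tool x [-0.009 -0.014 -1.   ] yaw 41.28986024159053
```

```bash
python3 -m inch '[0,-3,0,0,0,0,1, 0,-2,0,0,0,0,1, 0,0,0,0,0,0,1, 0,0,0,0,0,0,1, 0,0,0,0,0,0,1, 0,0,0,0,0,0,1]'; python3 tip.py; python3 two.py 3 430 370 150
```

```text
t: 11.57
tool_pos: [403.7, 349.4, 165.9]
eef_rot: [-0.643, 0.298, 0.645, 0.285]
force: [-0.9, -1.3, -0.5]
opening: 0.204
tip in tin frame [ 68.884   1.533 150.388] force tinframe [-1.54  -0.36  -0.464] tool x [-0.01  -0.015 -1.   ] yaw 41.28766371173249
side {'vertical_fov': 43.86946242022994, 'cx': 280.23539423325025, 'cy': 213.19847012683644}
side crop 254 159
scene {'vertical_fov': 43.252097663873954, 'cx': 282.66190878302484, 'cy': 211.7722355784569}
scene crop 232 162
```

View pics/c3.png

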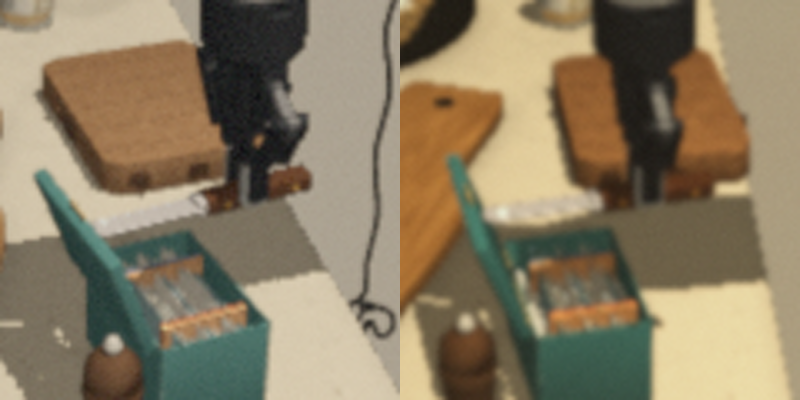

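```bash
python3 -m inch '[0,38,0,0,0,0,1, 0,38,0,0,0,0,1, 0,38,0,0,0,0,1, 0,10,0,0,0,0,1, 0,0,0,0.1,0,0,1, 0,0,0,0.1,0,0,1, 0,0,0,0.1,0,0,1, 0,0,0,0,0,0,1]'; python3 -c "
from h import *
go([440,159,60],down(24))"
```

```text
t: 12.33
tool_pos: [308.1, 265.4, 167.9]
eef_rot: [0.592, -0.393, -0.59, -0.384]
force: [-0.4, 1.0, -0.6]
opening: 0.2
shift(tool) [ 108.3  -79.8 -149.1] rot [-0.011 -0.008 -0.009] deg 0.9
```

```bash
python3 -m inch '[0,-16,-30,0,0,0,1, 0,-16,-30,0,0,0,1, 0,-16,-30,0,0,0,1, 0,-16,-30,0,0,0,1, 0,-16,-29,-0.011,-0.008,-0.009,1, 30,0,0,0,0,0,1, 30,0,0,0,0,0,1, 20,0,0,0,0,0,1]'; python3 -m inch '[0,0,0,0,0,0,1, 0,0,0,0,0,0,1]'; python3 -c "
from h import *
go([440,159,24],down(24)); print(get_state()['q'])"
```

```text
t: 13.0
tool_pos: [455.7, 158.7, 92.2]
eef_rot: [0.604, -0.37, -0.595, -0.38]
force: [-0.9, 0.3, -0.6]
opening: 0.194
t: 13.17
tool_pos: [454.7, 157.9, 88.8]
eef_rot: [0.603, -0.37, -0.597, -0.378]
force: [0.1, -0.4, -0.7]
opening: 0.2
shift(tool) [64.6 13.6  7.6] rot [ 0.038 -0.001  0.014] deg 2.3
[ 0.158  0.242 -0.436  0.879  0.002 -0.299]
```

```bash
python3 -m inch '[0,7,4,0.02,0,0.014,1, 0,7,4,0.018,0,0,1, 20,0,0,0,0,0,1, 20,0,0,0,0,0,1, 12,0,0,0,0,0,1, 4,0,0,0,0,0,1, 0,0,0,0,0,0,1]'; python3 -c "
from h import *
go([440,159,22],down(24))"
```

```text
t: 13.75
tool_pos: [438.7, 162.0, 39.6]
eef_rot: [0.596, -0.383, -0.59, -0.387]
force: [-0.3, 0.2, -0.8]
opening: 0.198
shift(tool) [17.6  0.2 -3.2] rot [ 0.001 -0.004  0.01 ] deg 0.7
```

```bash
python3 -m inch '[8,0,0,0,0,0.01,1, 5,0,0,0,0,0,1, 3,0,0,0,0,0,1, 2,0,0,0,0,0,1, 0,0,0,0,0,0,1]'; python3 -c "
from h import *
go([440,159,22],down(24))"
```

```text
t: 14.17
tool_pos: [440.1, 162.9, 23.6]
eef_rot: [0.596, -0.384, -0.591, -0.385]
force: [-0.9, -0.4, -0.3]
opening: 0.2
shift(tool) [ 1.6  1.7 -3.5] rot [ 0.001 -0.006  0.005] deg 0.4
```

```bash
python3 -m inch '[2,0,0,0,0,0,1, 1,0,0,0,0,0,1, 0,0,0,0,0,0,1]'; python3 -m inch '[0,0,0,0,0,0,0.5, 0,0,0,0,0,0,0.5, 0,0,0,0,0,0,0.5, 0,0,0,0,0,0,0.5, -30,0,0,0,0,0,0.5, -40,0,0,0,0,0,0.5, -40,0,0,0,0,0,0.5, -40,0,0,0,0,0,0.5]';python3 -m inch '[-40,0,0,0,0,0,0.5, -40,0,0,0,0,0,0.5, 0,0,0,0,0,0,0.5]'; python3 - <<'E'
from fit import *
v=np.load("tin.npy");print(get_state()["q"])
# TCP above tin such that camera (x-124, y+71 tool; looks tilted back to robot) sees tin: find TCP with proj of tin centre near image centre
T=tool();f=vision.grab_frame("wrist");Tc=np.array(f["T_tool_cam"]);yaw=np.degrees(v[2])
for dx in(60,90,120,150):
  for z in (250,300):
    c,s_=np.cos(v[2]),np.sin(v[2]);p=np.array([v[0]+c*dx,v[1]+s_*dx,z]);Tt=np.eye(4);Tt[:3,:3]=down(yaw);Tt[:3,3]=p;C=Tt@Tc
    q=C[:3,:3].T@(np.array([v[0],v[1],60])-C[:3,3]);fl=210/np.tan(np.radians(f["vertical_fov"])/2);print(dx,z,f["cx"]+fl*q[0]/-q[2],f["cy"]-fl*q[1]/-q[2],np.linalg.norm(p[:2]))
go([v[0],v[1],250],down(yaw))
E
```

```text
t: 14.42
tool_pos: [440.4, 162.9, 21.4]
eef_rot: [0.596, -0.384, -0.59, -0.385]
force: [-0.1, 0.2, -0.6]
opening: 0.196
t: 15.08
tool_pos: [435.1, 162.3, 168.9]
eef_rot: [-0.592, 0.388, 0.594, 0.382]
force: [0.8, 0.3, 0.1]
opening: 0.504
t: 15.33
tool_pos: [436.5, 163.0, 259.9]
eef_rot: [0.594, -0.386, -0.592, -0.384]
force: [0.3, 0.2, -0.8]
opening: 0.501
[ 0.18   0.112 -0.136  1.323 -0.004 -0.24 ]
60 250 276.8192819696603 127.53770989813702 645.7727399069892
60 300 276.65106356955033 125.73506093307918 645.7727399069892
90 250 276.8839569263202 95.56773080381014 675.7717812361902
90 300 276.7026195098077 98.1741185651381 675.7717812361902
120 250 276.95241138710935 61.729475730068344 705.7709040639795
120 300 276.756758129396 69.23251907326815 705.7709040639795
150 250 277.0249866263346 25.854246729102357 735.7700984216746
150 300 276.8136784818972 38.803851745699745 735.7700984216746
shift(tool) [  5.9 -96.5 197.4] rot [-0.301 -0.003 -0.004] deg 17.3
```

```bash
python3 -m inch '[0,-16,33,0,0,0,0.7, 0,-16,33,0,0,0,0.7, 0,-16,33,0,0,0,0.7, 0,-16,33,0,0,0,0.7, 0,-16,33,0,0,0,0.7, 0,-16,32,0,0,0,0.7, 0,0,0,-0.1,0,0,0.7, 0,0,0,-0.1,0,0,0.7]';python3 -m inch '[0,0,0,-0.1,0,0,0.7, 0,0,0,0,0,0,0.7, 0,0,0,0,0,0,0.7]'; python3 - <<'E'
from fit import *
v=np.load("tin.npy");go([v[0],v[1],250],down(np.degrees(v[2])));grab("wrist","w6")
E
```

```text
t: 16.05
tool_pos: [443.7, 390.2, 248.8]
eef_rot: [-0.627, 0.329, 0.628, 0.322]
force: [-0.1, 0.2, -0.3]
opening: 0.298
t: 16.3
tool_pos: [442.5, 391.6, 244.1]
eef_rot: [-0.643, 0.296, 0.646, 0.285]
force: [0.7, 0.5, 0.2]
opening: 0.297
shift(tool) [-5.8  5.3 -7.7] rot [ 0.003 -0.002 -0.017] deg 1.0
wrist {'vertical_fov': 68.76573941128949, 'cx': 275.7234983257527, 'cy': 204.00967647529748}
```

View pics/w6.png

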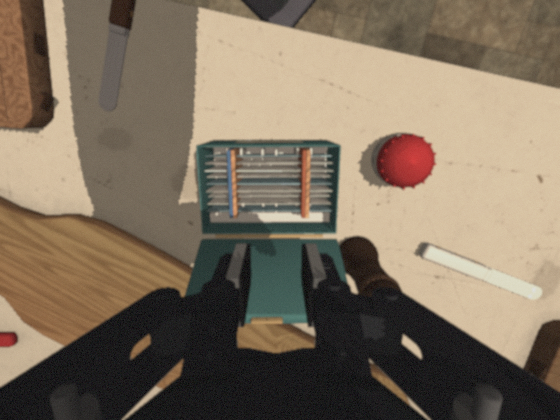

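The wrist view looks straight into the open tin. There are two coasters: blue in the y=-36 slot (px ~233,183) and terracotta in the y=+36 slot (px ~306,183), with the middle slot empty.

```bash
python3 - <<'E'
from fit import *
v0=np.load("tin.npy")
obs=[("w6",(-43,-68,82),(198,145)),("w6",(-43,68,82),(340,142)),("w6",(45,-68,82),(203,233)),("w6",(45,68,82),(338,232))]
v=fit(obs,v0); r=R.from_euler("z",v[2])
for k,pp in dict(blue=[(232,150),(236,217)],terra=[(306,149),(305.5,217)]).items():
  w=[ray("w6",*p,78) for p in pp]; print(k,[r.inv().apply(x-[v[0],v[1],0]) for x in w]); m=(w[0]+w[1])/2; print(m); go([m[0],m[1],150],down(np.degrees(v[2])))
np.save("tin2.npy",v)
E
```

```text
[441.761 381.833   0.74 ] 42.39710261655683
[[-3.2, -0.6], [2.5, 0.1], [-0.7, 1.0], [0.8, 0.0]]
blue [array([-36.992, -34.566,  78.   ]), array([ 29.039, -34.091,  78.   ])]
[461.97 353.8   78.  ]
shift(tool) [ 94.3   8.7 -40.9] rot [-0.017 -0.002 -0.017] deg 1.4
terra [array([-36.854,  34.905,  78.   ]), array([30.078, 35.119, 78.   ])]
[415.652 405.404  78.   ]
shift(tool) [94.1  9.3 28.4] rot [-0.017 -0.002 -0.017] deg 1.4
```

```bash
python3 -m inch '[0,4,14,-0.017,0,-0.017,0.75, 0,5,14,0,0,0,0.75, 30,0,0,0,0,0,0.75, 30,0,0,0,0,0,0.75, 25,0,0,0,0,0,0.75, 0,0,0,0,0,0,0.75, 0,0,0,0,0,0,0.75]'; cat > tg.py <<'E'
import sys
from fit import *
v=np.load("tin2.npy");r=R.from_euler("z",v[2]);y,z=map(float,sys.argv[1:])
p=r.apply([-4.5,y,0])+[v[0],v[1],z];go(p,down(np.degrees(v[2])))
E
python3 tg.py 35.2 67
```

```text
t: 16.93
tool_pos: [417.3, 404.7, 156.9]
eef_rot: [0.645, -0.292, -0.642, -0.294]
force: [-0.1, -0.4, 1.0]
opening: 0.249
shift(tool) [89.9  2.1  2. ] rot [-0.024 -0.002  0.003] deg 1.4
```

```bash
python3 -m inch '[15,2,2,-0.02,0,0,0.75, 20,0,0,0,0,0,0.75, 18,0,0,0,0,0,0.75, 0,0,0,0,0,0,0.75, 0,0,0,0,0,0,0.75]'; python3 tg.py 35.2 67
```

```text
t: 17.35
tool_pos: [418.2, 405.8, 110.2]
eef_rot: [0.648, -0.286, -0.643, -0.293]
force: [0.3, 0.2, 0.5]
opening: 0.25
shift(tool) [43.2  3.9  1.7] rot [-0.012 -0.003  0.012] deg 1.0
```

```bash
python3 -m inch '[8,4,1.5,-0.01,0,0.01,0.75, 12,0,0,0,0,0,0.75, 10,0,0,0,0,0,0.75, 6,0,0,0,0,0,0.75, 3,0,0,0,0,0,0.75, 0,0,0,0,0,0,0.75]'; python3 tg.py 35.2 67;  python3 -m inch '[0,0,0,0,0,0,1, 0,0,0,0,0,0,1, 0,0,0,0,0,0,1, 0,0,0,0,0,0,1, 0,0,0,0,0,0,1]' 60; python3 tg.py 35.2 67
```

```text
t: 17.85
tool_pos: [416.9, 405.8, 75.5]
eef_rot: [0.649, -0.284, -0.644, -0.289]
force: [1.4, -0.6, -0.1]
opening: 0.249
shift(tool) [8.5 2.4 0.8] rot [-0.003 -0.004  0.009] deg 0.6
t: 18.27
tool_pos: [417.3, 406.1, 76.9]
eef_rot: [0.649, -0.283, -0.644, -0.289]
force: [0.6, -0.7, -0.7]
opening: 0.077
shift(tool) [9.8 3.  0.8] rot [-0.002 -0.004  0.01 ] deg 0.7
```

```bash
python3 -m inch '[-10,0,0,0,0,0,1, -15,0,0,0,0,0,1, -20,0,0,0,0,0,1, -20,0,0,0,0,0,1, -20,0,0,0,0,0,1, -20,0,0,0,0,0,1, 0,0,0,0,0,0,1]' 90; cat > bd.py <<'E'
import sys
from h import *
B=np.array([558,47,0]);a=np.radians(37);bx=np.array([np.cos(a),np.sin(a),0]);by=np.array([-np.sin(a),np.cos(a),0])
y,z,t=map(float,sys.argv[1:4]);t=np.radians(t)
d=-by*np.sin(t)-np.array([0,0,1])*np.cos(t)
go(B+by*(y+24)+[0,0,z],frame(d,by*np.cos(t)-np.array([0,0,np.sin(t)])))
E
python3 bd.py -45 180 0; python3 -c "
from h import *
print(get_state()['q'])"
```

```text
t: 18.85
tool_pos: [416.5, 406.1, 190.3]
eef_rot: [0.65, -0.283, -0.643, -0.29]
force: [0.5, -0.1, 0.2]
opening: 0.066
shift(tool) [  10.1  138.8 -381.8] rot [ 0.092 -0.004  0.013] deg 5.3
[ 0.63   0.326 -0.031  1.201 -0.003 -0.108]
```

```bash
python3 -m inch '[0,13,-35,0,0,0,1, 0,13,-35,0,0,0,1, 0,13,-35,0,0,0,1, 0,13,-35,0,0,0,1, 0,13,-35,0,0,0,1, 0,13,-35,0,0,0,1, 0,13,-35,0,0,0,1, 0,13,-35,0,0,0,1]';  python3 -m inch '[0,13,-35,0,0,0,1, 0,13,-35,0,0,0,1, 0,9,-28,0.09,0,0,1, 0,0,0,0,0.11,0,1, 0,0,0,0,0.11,0,1, 0,0,0,0,0.11,0,1, 0,0,0,0,0.11,0,1, 0,0,0,0,0,0,1]'; python3 bd.py -45 150 60; python3 two.py 4 570 80 130
```

```text
t: 19.52
tool_pos: [529.3, 125.4, 193.3]
eef_rot: [0.653, -0.276, -0.645, -0.287]
force: [1.8, 0.2, -0.9]
opening: 0.068
t: 20.18
tool_pos: [574.6, 10.2, 192.2]
eef_rot: [0.761, -0.378, -0.467, -0.245]
force: [-0.7, 0.9, -1.3]
opening: 0.066
shift(tool) [29.7 -7.9 35.4] rot [-0.02   0.586  0.007] deg 33.6
side {'vertical_fov': 43.86946242022994, 'cx': 280.23539423325025, 'cy': 213.19847012683644}
side crop 233 107
scene {'vertical_fov': 43.252097663873954, 'cx': 282.66190878302484, 'cy': 211.7722355784569}
scene crop 237 112
```

View pics/c4.png

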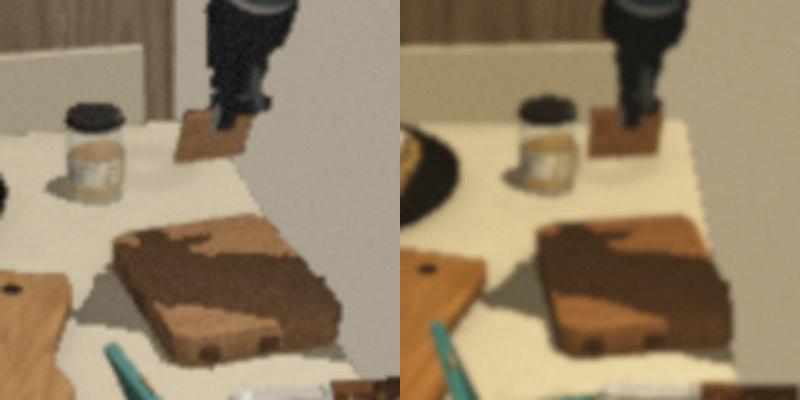

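The terracotta coaster is held by its top edge and tilting over the block. The knife lies flat beside the block.

```bash
python3 -m inch '[0,0,0,0,0.117,0,1, 0,0,0,0,0.117,0,1, 0,0,0,0,0.117,0,1, 0,0,0,0,0.117,0,1, 0,0,0,0,0.117,0,1, 0,0,0,0,0,0,1]'; python3 bd.py -45 95 60;python3 -c "
from h import *
print(get_state()['q'])"
```

```text
t: 20.78
tool_pos: [583.0, 8.0, 198.0]
eef_rot: [0.864, -0.434, -0.222, -0.128]
force: [-1.0, 0.8, -1.4]
opening: 0.068
shift(tool) [ 29.1  -0.2 102. ] rot [-0.032 -0.006  0.002] deg 1.9
[ 0.255  0.223 -0.62   0.135 -0.931 -0.664]
```

```bash
python3 -m inch '[10,0,34,-0.03,0,0,1, 10,0,34,0,0,0,1, 8,0,30,0,0,0,1, 0,0,0,0,0,0,1]'; python3 bd.py -45 75 60; python3 two.py 5 570 40 60
```

```text
t: 21.12
tool_pos: [575.3, 29.8, 96.3]
eef_rot: [0.864, -0.428, -0.236, -0.119]
force: [-1.4, -0.9, -1.6]
opening: 0.061
shift(tool) [ 8.1  3.6 19.9] rot [-0.002  0.012  0.005] deg 0.8
side {'vertical_fov': 43.86946242022994, 'cx': 280.23539423325025, 'cy': 213.19847012683644}
side crop 236 122
scene {'vertical_fov': 43.252097663873954, 'cx': 282.66190878302484, 'cy': 211.7722355784569}
scene crop 242 127
```

View pics/c5.png

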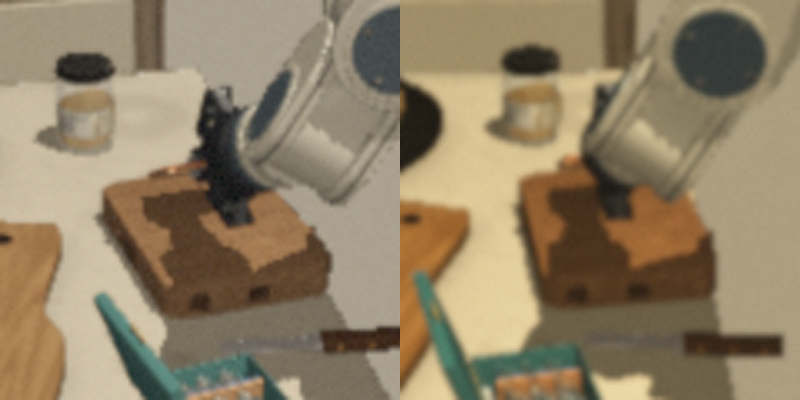

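```bash
python3 -m inch '[4,2,9,0,0,0,1, 3,1,7,0,0,0,1, 0,0,0,0,0,0,1]'; python3 bd.py -45 75 60;  python3 -m inch '[1,0,3,0,0,0,1, 1,0,2,0,0,0,1, 0,0,0,0,0,0,1]'; python3 bd.py -45 75 60
```

```text
t: 21.47
tool_pos: [578.1, 28.7, 88.2]
eef_rot: [0.865, -0.428, -0.231, -0.125]
force: [-1.0, 0.1, -1.6]
opening: 0.066
shift(tool) [ 1.7  5.3 14.2] rot [-0.015  0.007  0.009] deg 1.1
t: 21.72
tool_pos: [578.8, 29.0, 84.8]
eef_rot: [0.865, -0.428, -0.23, -0.126]
force: [0.1, -0.1, -1.7]
opening: 0.068
shift(tool) [-0.1  6.  11.3] rot [-0.019  0.007  0.01 ] deg 1.3
```

```bash
python3 -m inch '[2,1,5,-0.01,0,0.005,1, 2,1,4,0,0,0,1, 0,0,0,0,0,0,1]'; python3 bd.py -45 73 60;  python3 -m inch '[2,0,4,0,0,0,1, 1,0,2,0,0,0,1, 0,0,0,0,0,0,1]'; python3 bd.py -45 73 60
```

```text
t: 21.97
tool_pos: [576.7, 29.0, 75.0]
eef_rot: [0.864, -0.429, -0.232, -0.121]
force: [-0.3, 0.6, -0.5]
opening: 0.067
shift(tool) [-3.   4.1  4.1] rot [-0.009  0.006  0.006] deg 0.7
t: 22.22
tool_pos: [577.8, 28.9, 72.1]
eef_rot: [0.865, -0.431, -0.226, -0.121]
force: [0.5, -1.2, 2.5]
opening: 0.069
shift(tool) [-5.1  4.9  1.8] rot [-0.014 -0.004  0.005] deg 0.9
```

```bash
python3 -m inch '[0,0,0,0,0,0,0.87, 0,0,0,0,0,0,0.87, 0,0,0,0,0,0,0.85, 0,0,0,0,0,0,0.85, -4,0,0,0,0,0,0.85, -6,0,0,0,0,0,0.85, -6,0,0,0,0,0,0.85, -8,0,0,0,0,0,0.85]';  python3 -m inch '[-15,0,0,0,0,0,0.85, -25,0,0,0,0,0,0.85, -35,0,0,0,0,0,0.85, -35,0,0,0,0,0,0.85, -35,0,0,0,0,0,0.85, 0,0,0,0,0,0,0.85]'; python3 - <<'E'
from h import *
print(tool()); 
for k in("side","scene"): grab(k,k+"6")
# terracotta/brown change detection vs board: difference between before (side5) after
v=np.load("tin2.npy");go([v[0],v[1],250],down(np.degrees(v[2])))
E
```

```text
t: 22.88
tool_pos: [563.8, 45.9, 82.7]
eef_rot: [0.865, -0.431, -0.228, -0.121]
force: [0.3, -0.4, -0.5]
opening: 0.153
t: 23.38
tool_pos: [481.3, 149.4, 160.6]
eef_rot: [0.864, -0.433, -0.227, -0.119]
force: [0.2, 0.7, 0.7]
opening: 0.15
[[  0.521  -0.802  -0.29  481.291]
 [ -0.694  -0.597   0.403 149.438]
 [ -0.496  -0.009  -0.868 160.609]
 [  0.      0.      0.      1.   ]]
side {'vertical_fov': 43.86946242022994, 'cx': 280.23539423325025, 'cy': 213.19847012683644}
scene {'vertical_fov': 43.252097663873954, 'cx': 282.66190878302484, 'cy': 211.7722355784569}
shift(tool) [-229.4 -107.1   26.9] rot [-0.097 -1.051 -0.043] deg 60.5
```

```bash
python3 - <<'E'
from h import *
def top(fn,z,n=24,st=10):
    im=cv2.GaussianBlur(np.load("pics/%s.npz"%fn)["im"],(3,3),0).astype(int);rows=[]
    for gx in range(690,420,-st):
        row=[]
        for gy in range(210,-120,-st):
            u,v=proj(fn,[gx,gy,z]).round().astype(int); row.append(im[v,u] if 0<=v<420 and 0<=u<560 else [0,0,0])
        rows.append(row)
    return np.array(rows)
for k in("side","scene"):
    a=top(k+"0",40);b=top(k+"6",40);
    # chroma difference (shadow-invariant)
    ca=a/(a.sum(2,keepdims=True)+1);cb=b/(b.sum(2,keepdims=True)+1)
    d=(100*np.linalg.norm(ca-cb,axis=2)).round().astype(int)
    print(k)
    for i,r in enumerate(d): print(690-10*i," ".join("%2d"%x if x>2 else " ." for x in r))
E
```

```text
side
690  .  .  .  .  .  .  .  .  .  .  .  .  .  .  .  .  .  .  .  .  .  .  .  .  .  .  .  .  .  .  .  .  .
680  .  .  .  .  .  .  .  .  .  .  .  .  .  .  .  .  .  .  .  .  .  .  .  .  .  .  .  .  .  .  .  .  .
670  .  .  .  .  .  .  .  .  .  .  .  .  .  .  .  .  .  .  .  .  .  .  .  .  .  .  .  .  .  .  .  .  .
660  .  .  .  .  .  .  .  .  .  .  .  .  .  .  .  .  .  .  .  .  .  .  .  .  .  .  .  .  .  .  .  .  .
650  .  .  .  .  .  .  .  .  .  .  .  .  .  .  .  .  .  .  .  .  .  .  .  .  .  .  .  .  .  .  .  .  .
640  .  .  .  .  .  .  .  .  .  .  .  .  .  .  .  .  .  .  .  .  .  .  .  .  .  .  .  .  .  .  .  .  .
630  .  .  .  .  .  .  .  .  .  .  .  .  .  .  .  .  .  .  .  .  5  5  .  .  .  .  .  .  .  .  .  .  .
620  .  7  .  .  .  .  .  .  .  .  .  .  .  .  .  .  .  .  5  6  5  4  3  .  .  .  .  .  .  .  .  .  .
610 12  6  .  .  .  .  .  .  .  .  .  .  .  .  .  .  .  5  6  6  5  5  5  4  .  .  .  .  .  .  .  .  .
600  7  .  .  .  .  .  .  .  .  .  .  .  .  .  .  .  6  6  6  6  6  6  6  5  3  .  .  .  .  .  .  .  .
590  .  .  .  .  .  .  .  .  .  .  .  .  .  .  .  3  4  6  6  6  
[... 3772 characters left out ...]
.  .  .  .  .  .  .  .  .  .  .  .  .  .  .  .  .  .  .  .  .  .  .  .  .  .  .  .
480  .  .  .  .  .  .  .  .  .  .  .  .  .  .  .  .  .  .  .  .  .  .  .  .  .  .  .  .  .  .  .  .  .
470  .  .  .  .  .  .  .  .  .  .  .  .  .  .  .  .  .  .  .  .  .  .  .  .  .  .  .  .  .  .  3  3  4
460  8  6  .  .  .  .  .  .  .  .  .  .  .  .  .  .  .  .  .  .  .  .  .  .  .  .  .  .  3  3  3  4  3
450 17 11  .  .  .  .  .  .  .  .  .  .  .  .  .  .  .  .  .  .  .  .  .  .  .  .  .  3  3  3  3  3  3
440 17 16  5  .  .  .  .  .  .  .  .  .  4  4  .  .  .  .  .  .  .  .  .  .  .  .  .  .  3  .  .  3  4
430 15 14  9  .  .  .  .  .  .  .  4  7  5  .  .  .  .  .  .  .  .  .  .  .  .  .  .  .  3  3  .  3  3
```

The rectified difference maps from both cameras agree: a 68 mm square lies flat on the block, centred near (593,10). Now the blue one.

```bash
python3 -m inch '[0,0,0,0,-0.117,0,0.75, 0,0,0,0,-0.117,0,0.75, 0,0,0,0,-0.117,0,0.75, 0,0,0,0,-0.117,0,0.75, 0,0,0,0,-0.117,0,0.75, 0,0,0,0,-0.117,0,0.75, 0,0,0,0,-0.117,0,0.75, 0,0,0,0,-0.117,0,0.75]';  python3 -m inch '[0,0,0,0,-0.1,0,0.75, 0,0,0,-0.09,0,0,0.75, 0,0,0,0,0,0,0.75]'; python3 tg.py -34.8 180
```

```text
t: 24.15
tool_pos: [484.6, 148.1, 153.8]
eef_rot: [0.662, -0.321, -0.604, -0.308]
force: [0.9, 0.0, -0.5]
opening: 0.25
t: 24.4
tool_pos: [489.6, 142.5, 152.5]
eef_rot: [-0.642, 0.274, 0.65, 0.3]
force: [-0.5, -0.5, -0.0]
opening: 0.248
shift(tool) [ -19.4 -121.4  175.4] rot [-0.005  0.025  0.03 ] deg 2.3
```

```bash
python3 -m inch '[-6,-22,32,0,0.025,0.03,0.75, -6,-22,32,0,0,0,0.75, -6,-22,32,0,0,0,0.75, -5,-22,32,0,0,0,0.75, 0,-18,28,0,0,0,0.75, 0,-8,12,0,0,0,0.75, 0,0,0,0,0,0,0.75, 0,0,0,0,0,0,0.75]'; python3 tg.py -34.8 120
```

```text
t: 25.07
tool_pos: [468.9, 343.7, 169.9]
eef_rot: [0.645, -0.298, -0.638, -0.297]
force: [-0.6, 0.0, -0.4]
opening: 0.254
shift(tool) [49.8 -0.6 12.2] rot [-0.038 -0.009  0.003] deg 2.3
```

```bash
python3 -m inch '[0,0,12,-0.035,-0.009,0,0.75, 20,0,0,0,0,0,0.75, 20,0,0,0,0,0,0.75, 10,0,0,0,0,0,0.75, 0,0,0,0,0,0,0.75, 0,0,0,0,0,0,0.75]'; python3 tg.py -34.8 67; python3 -c "
from h import *
grab('wrist','w7');v=np.load('tin2.npy');T=tool();Ti=np.linalg.inv(T)
r=R.from_euler('z',v[2]);im=np.load('pics/w7.npz')['im']
# scan a line across the coaster's top edge at tin x=-30, z=78
for x in(-30,-20):
  print([(y,im[tuple(proj('w7',r.apply([x,y,78])+[v[0],v[1],0]).round().astype(int)[::-1])].tolist()) for y in range(-46,-24,2)])
"
```

```text
t: 25.57
tool_pos: [460.6, 349.3, 117.3]
eef_rot: [0.647, -0.285, -0.646, -0.287]
force: [0.1, 0.0, 0.7]
opening: 0.245
shift(tool) [50.3 -3.3  1.9] rot [-0.002 -0.     0.004] deg 0.3
wrist {'vertical_fov': 68.76573941128949, 'cx': 275.7234983257527, 'cy': 204.00967647529748}
[(-46, [122, 112, 101]), (-44, [103, 98, 85]), (-42, [106, 97, 88]), (-40, [82, 102, 123]), (-38, [97, 117, 140]), (-36, [212, 155, 111]), (-34, [222, 171, 120]), (-32, [133, 117, 103]), (-30, [129, 119, 107]), (-28, [127, 117, 104]), (-26, [127, 119, 106])]
[(-46, [132, 125, 111]), (-44, [126, 121, 106]), (-42, [111, 102, 93]), (-40, [85, 105, 126]), (-38, [99, 118, 136]), (-36, [178, 129, 93]), (-34, [160, 120, 86]), (-32, [124, 115, 101]), (-30, [139, 129, 117]), (-28, [137, 127, 114]), (-26, [138, 128, 115])]
```

```bash
python3 tg.py -36.5 74; python3 -m inch '[8,-2,0,0,0,0,0.75, 14,-1,0,0,0,0,0.75, 12,0,0,0,0,0,0.75, 6,0,0,0,0,0,0.75, 3,0,0,0,0,0,0.75, 0,0,0,0,0,0,0.75]'; python3 tg.py -36.5 74
```

```text
shift(tool) [43.5 -3.3  0.3] rot [-0.002 -0.     0.004] deg 0.3
t: 26.12
tool_pos: [466.0, 351.6, 75.8]
eef_rot: [0.649, -0.283, -0.644, -0.29]
force: [-0.7, -0.3, 0.5]
opening: 0.249
shift(tool) [1.8 2.  2.2] rot [-0.003 -0.002  0.012] deg 0.7
```

```bash
python3 -m inch '[0,2,2,0,0,0.01,0.85, 0,0,0,0,0,0,1, 0,0,0,0,0,0,1, 0,0,0,0,0,0,1, 0,0,0,0,0,0,1]' 70; python3 tg.py -36.5 74;  python3 -m inch '[-10,0,0,0,0,0,1, -15,0,0,0,0,0,1, -20,0,0,0,0,0,1, -20,0,0,0,0,0,1, -20,0,0,0,0,0,1, -20,0,0,0,0,0,1, 0,0,0,0,0,0,1]' 90; python3 bd.py 38 185 0
```

```text
t: 26.53
tool_pos: [463.8, 352.3, 77.9]
eef_rot: [0.648, -0.286, -0.645, -0.287]
force: [-0.0, 0.4, -0.5]
opening: 0.072
shift(tool) [3.9 0.8 0.2] rot [-0.003 -0.002  0.003] deg 0.3
t: 27.12
tool_pos: [463.0, 352.2, 191.5]
eef_rot: [0.648, -0.285, -0.645, -0.287]
force: [0.1, 0.1, 0.1]
opening: 0.067
shift(tool) [   6.5  129.1 -228.1] rot [ 0.091 -0.002  0.004] deg 5.2
```

```bash
python3 -m inch '[0,19,-33,0,0,0,1, 0,19,-33,0,0,0,1, 0,19,-33,0,0,0,1, 0,19,-33,0,0,0,1, 0,19,-33,0,0,0,1, 0,19,-33,0,0,0,1, 0,14,-26,0.09,0,0,1, 0,0,0,0,0.117,0,1]';  python3 -m inch '[0,0,0,0,0.117,0,1, 0,0,0,0,0.117,0,1, 0,0,0,0,0.117,0,1, 0,0,0,0,0.117,0,1, 0,0,0,0,0.117,0,1, 0,0,0,0,0.117,0,1, 0,0,0,0,0.117,0,1, 0,0,0,0,0.1,0,1]'; python3 -m inch '[0,0,0,0,0,0,1]'; python3 bd.py 38 95 60
```

```text
t: 27.78
tool_pos: [522.9, 88.9, 195.4]
eef_rot: [0.671, -0.331, -0.591, -0.3]
force: [-0.3, 1.2, -1.3]
opening: 0.067
t: 28.45
tool_pos: [524.2, 81.6, 205.5]
eef_rot: [0.866, -0.438, -0.206, -0.122]
force: [1.2, 1.2, -1.0]
opening: 0.067
t: 28.53
tool_pos: [522.5, 82.2, 203.4]
eef_rot: [0.867, -0.438, -0.206, -0.119]
force: [-0.4, -0.2, -1.7]
opening: 0.065
shift(tool) [ 38.8  -4.  102.2] rot [-0.032 -0.044 -0.002] deg 3.1
```

```bash
python3 -m inch '[12,-1,34,-0.03,-0.044,0,1, 12,-1,34,0,0,0,1, 12,-1,32,0,0,0,1, 0,0,0,0,0,0,1, 0,0,0,0,0,0,1]'; python3 bd.py 38 77 60
```

```text
t: 28.95
tool_pos: [517.5, 101.7, 97.3]
eef_rot: [0.863, -0.429, -0.238, -0.121]
force: [1.1, 0.1, 0.0]
opening: 0.064
shift(tool) [15.6  0.7 14.3] rot [-0.004  0.016  0.003] deg 1.0
```

```bash
python3 -m inch '[7,0,7,0,0.016,0,1, 6,0,6,0,0,0,1, 2,0,3,0,0,0,1, 0,0,0,0,0,0,1]'; python3 bd.py 38 73 60;  python3 -m inch '[1,0,4,0,0,0,1, 1,0,2,0,0,0,1, 0,0,0,0,0,0,1]'; python3 bd.py 38 73 60
```

```text
t: 29.28
tool_pos: [524.5, 98.0, 82.5]
eef_rot: [0.864, -0.43, -0.23, -0.122]
force: [-0.1, -0.6, -0.2]
opening: 0.069
shift(tool) [3.7 4.1 8.8] rot [-0.012  0.003  0.005] deg 0.7
t: 29.53
tool_pos: [525.5, 99.2, 80.0]
eef_rot: [0.865, -0.43, -0.229, -0.124]
force: [-0.8, 0.2, -0.9]
opening: 0.072
shift(tool) [2.9 5.6 6.3] rot [-0.017  0.003  0.007] deg 1.1
```

```bash
python3 -m inch '[2,2,5,-0.01,0,0.005,1, 2,1,4,0,0,0,1, 0,0,0,0,0,0,1]'; python3 bd.py 38 73 60
```

```text
t: 29.78
tool_pos: [523.4, 98.6, 72.2]
eef_rot: [0.865, -0.431, -0.229, -0.12]
force: [1.5, -2.2, 3.7]
opening: 0.065
shift(tool) [-0.4  3.4 -0.8] rot [-0.01  -0.001  0.003] deg 0.6
```

```bash
python3 -m inch '[0,0,0,0,0,0,0.87, 0,0,0,0,0,0,0.87, 0,0,0,0,0,0,0.85, 0,0,0,0,0,0,0.85, -4,0,0,0,0,0,0.85, -6,0,0,0,0,0,0.85, -6,0,0,0,0,0,0.85, -8,0,0,0,0,0,0.85]';  python3 -m inch '[-15,0,0,0,0,0,0.85, -25,0,0,0,0,0,0.85, -35,0,0,0,0,0,0.85, -35,0,0,0,0,0,0.85, 0,0,-20,0,0,0,0.85, 0,0,-35,0,0,0,0.85, 0,0,0,0,0,0,0.85]'; python3 - <<'E'
from h import *
print(tool()[:3,3]) 
for k in("side","scene"): grab(k,k+"7")
for k in("side","scene"):
    im=cv2.GaussianBlur(np.load("pics/%s0.npz"%k)["im"],(3,3),0).astype(int);jm=cv2.GaussianBlur(np.load("pics/%s7.npz"%k)["im"],(3,3),0).astype(int)
    print(k)
    for gx in range(690,430,-10):
        s=""
        for gy in range(170,-120,-10):
            u,v=proj(k+"0",[gx,gy,40]).round().astype(int); a,b=im[v,u],jm[v,u]
            d=100*np.linalg.norm(a/(a.sum()+1)-b/(b.sum()+1)); s+=("#" if b[2]>b[0] else "o") if d>3 else "."
        print(gx,s)
E
```

```text
t: 30.45
tool_pos: [509.0, 114.9, 82.3]
eef_rot: [0.864, -0.432, -0.231, -0.119]
force: [0.7, 0.3, 0.1]
opening: 0.151
t: 31.03
tool_pos: [462.8, 173.9, 190.5]
eef_rot: [0.865, -0.431, -0.231, -0.116]
force: [0.4, 0.7, 1.1]
opening: 0.147
[462.792 173.931 190.525]
side {'vertical_fov': 43.86946242022994, 'cx': 280.23539423325025, 'cy': 213.19847012683644}
scene {'vertical_fov': 43.252097663873954, 'cx': 282.66190878302484, 'cy': 211.7722355784569}
side
690 .............................
680 .............................
670 .............................
660 .............................
650 .............................
640 .............................
630 ................oo...........
620 ..............oooo...........
610 .............ooooooo.........
600 ............ooooooooo........
590 ............ooooooooo........
580 ........o##o.oooooooo........
570 .......o###oooooooo..........
560 ......######oooooo...........
550 ....o########oooo............
540 ....o#########o..............
530 .....o########o..............
520 ......######oo...............
510 ......o####o.............oo
[... 430 characters left out ...]
.......ooo..........
630 ...............oooo..........
620 ..............ooooooo........
610 .............oooooooo.......o
600 ............oooooooooo....oo.
590 ..........oooooooooooo..ooooo
580 ........o###ooooooooo..oooooo
570 ......oo####oo.ooooo..ooooo..
560 .....o#######o.ooo.oooooooo..
550 ....o#########oo..oooooooo...
540 .....o########oo.oooooooo....
530 .....o########oooooooooo.....
520 ......oo####oooooooooo.......
510 .......o###o..oooo...........
500 .......ooo....oo.............
490 .............................
480 .............................
470 ............................o
460 ...........................oo
450 ...........................oo
440 ........oo..................o
```

Both coasters lie flat and side by side on the block, with blue at about (538,80). Next is closing the lid: go behind it with closed fingers, pull it forward, then press it down.

```bash
python3 -m inch '[0,0,0,0,-0.117,0,1, 0,0,0,0,-0.117,0,1, 0,0,0,0,-0.117,0,1, 0,0,0,0,-0.117,0,1, 0,0,0,0,-0.117,0,1, 0,0,0,0,-0.117,0,1, 0,0,0,0,-0.117,0,1, 0,0,0,0,-0.117,0,1]';  python3 -m inch '[0,0,0,0,-0.1,0,1, -30,0,0,-0.09,0,0,1, -40,0,0,0,0,0,1, 0,0,0,0,0,0,1]'; cat > tx.py <<'E'
import sys
from fit import *
v=np.load("tin2.npy");r=R.from_euler("z",v[2]);x,y,z=map(float,sys.argv[1:]);T=tool()
print("TCP in tin",r.inv().apply(T[:3,3]-[v[0],v[1],0]),"force tin",r.inv().apply(get_state()["force"]))
go(r.apply([x,y,0])+[v[0],v[1],z],down(np.degrees(v[2])))
E
python3 tx.py 118 -10 260
```

```text
t: 31.8
tool_pos: [454.5, 177.6, 179.1]
eef_rot: [0.653, -0.328, -0.613, -0.299]
force: [0.3, 1.2, -0.9]
opening: 0.005
t: 32.13
tool_pos: [456.9, 172.3, 246.3]
eef_rot: [-0.626, 0.286, 0.665, 0.29]
force: [0.1, -0.4, 0.3]
opening: -0.002
TCP in tin [-130.075 -164.92   246.273] force tin [-0.181 -0.331  0.259]
shift(tool) [  -9.6 -246.6  157.6] rot [-0.008  0.054 -0.017] deg 3.3
```

```bash
python3 -m inch '[-4,-30,20,0,0.054,-0.017,1, -4,-30,20,0,0,0,1, 0,-30,20,0,0,0,1, 0,-30,20,0,0,0,1, 0,-30,20,0,0,0,1, 0,-30,20,0,0,0,1, 0,-30,20,0,0,0,1, 0,-30,18,0,0,0,1]';  python3 -m inch '[0,-8,0,0,0,0,1, 0,0,0,0,0,0,1]'; python3 tx.py 120 -10 160
```

```text
t: 32.8
tool_pos: [534.5, 452.9, 246.7]
eef_rot: [-0.64, 0.3, 0.644, 0.291]
force: [0.9, -0.0, 0.9]
opening: -0.001
t: 32.97
tool_pos: [540.3, 464.6, 239.8]
eef_rot: [-0.639, 0.302, 0.646, 0.288]
force: [0.3, -0.6, 0.5]
opening: -0.004
TCP in tin [128.551  -5.292 239.8  ] force tin [-0.143 -0.651  0.497]
shift(tool) [80.   6.7 -5.1] rot [-0.03   0.002 -0.022] deg 2.1
```

```bash
python3 -m inch '[25,0,-5,-0.03,0,-0.02,1, 25,0,0,0,0,0,1, 20,0,0,0,0,0,1, 8,0,0,0,0,0,1, 0,0,0,0,0,0,1]'; python3 tx.py 100 -10 160; python3 -m inch '[0,12,0,0,0,0,1, 0,12,0,0,0,0,1, 0,12,0,0,0,0,1, 0,12,0,0,0,0,1, 0,12,0,0,0,0,1]'; python3 tx.py 20 -10 160
```

```text
t: 33.38
tool_pos: [540.3, 458.5, 152.9]
eef_rot: [-0.644, 0.289, 0.649, 0.283]
force: [-0.9, 0.5, 0.0]
opening: 0.002
TCP in tin [124.481  -9.82  152.937] force tin [-0.29   0.983  0.017]
shift(tool) [-6.8 24.6 -0.2] rot [-0.001  0.004 -0.011] deg 0.6
t: 33.8
tool_pos: [496.6, 416.7, 156.4]
eef_rot: [-0.644, 0.289, 0.649, 0.285]
force: [1.8, 2.7, -2.2]
opening: -0.001
TCP in tin [ 63.997 -11.183 156.384] force tin [ 3.175  0.767 -2.206]
shift(tool) [-3.3 44.   1. ] rot [-0.005  0.004 -0.007] deg 0.6
```

```bash
python3 -m inch '[0,11,0,0,0,0,1, 0,11,0,0,0,0,1, 0,11,0,0,0,0,1, 0,11,0,0,0,0,1, 0,0,0,0,0,0,1]'; python3 tx.py 0 -10 158; python3 -m inch '[-1,10,0,0,0,0,1, -1,10,0,0,0,0,1, 0,0,0,0,0,0,1]'; python3 tx.py 0 -10 220
```

```text
t: 34.22
tool_pos: [463.6, 385.0, 164.4]
eef_rot: [-0.645, 0.287, 0.646, 0.29]
force: [1.1, 0.2, -0.3]
opening: 0.002
TCP in tin [ 18.269 -12.324 164.358] force tin [ 0.968 -0.58  -0.292]
shift(tool) [ 6.3 18.3  2.1] rot [-0.009  0.003  0.004] deg 0.6
t: 34.47
tool_pos: [449.4, 371.3, 169.5]
eef_rot: [0.646, -0.286, -0.645, -0.292]
force: [0.3, 0.2, -0.0]
opening: -0.002
TCP in tin [ -1.438 -12.907 169.487] force tin [ 0.414 -0.043 -0.014]
shift(tool) [-50.5  -1.8   3. ] rot [-0.011  0.002  0.008] deg 0.8
```

```bash
python3 -m inch '[6,6,0,0,0,0,1, 8,6,0,0,0,0,1, 10,4,0,0,0,0,1, 10,0,0,0,0,0,1, 8,0,0,0,0,0,1, 0,0,0,0,0,0,1]'; python3 tx.py -20 -10 111; python3 -m inch '[5,0,0,0,0,0,1, 4,0,0,0,0,0,1, 3,0,0,0,0,0,1]'; python3 tx.py -20 -10 111
```

```text
t: 34.97
tool_pos: [440.2, 362.1, 128.9]
eef_rot: [0.647, -0.285, -0.643, -0.294]
force: [-0.2, 0.1, -0.5]
opening: 0.001
TCP in tin [-14.455 -13.564 128.907] force tin [-0.018  0.206 -0.514]
shift(tool) [17.8  5.8  3.5] rot [-0.013  0.001  0.014] deg 1.1
t: 35.22
tool_pos: [441.3, 362.8, 116.3]
eef_rot: [0.647, -0.285, -0.643, -0.294]
force: [-0.6, -0.4, 1.0]
opening: -0.001
TCP in tin [-13.154 -13.721 116.293] force tin [-0.753  0.095  1.034]
shift(tool) [5.2 7.  3.6] rot [-0.013  0.001  0.015] deg 1.1
```

```bash
python3 -m inch '[3,3,0,0,0,0,1, 3,3,0,0,0,0,1, 2,0,0,0,0,0,1]'; python3 tx.py -20 -10 111; python3 -m inch '[2,0,0,0,0,0,1, 2,0,0,0,0,0,1]'; python3 tx.py -20 -10 111
```

```text
t: 35.47
tool_pos: [438.5, 360.1, 110.4]
eef_rot: [0.648, -0.283, -0.642, -0.296]
force: [-12.4, -8.8, 35.8]
opening: -0.004
TCP in tin [-17.029 -13.816 110.433] force tin [-15.087   1.869  35.811]
shift(tool) [-0.6  3.   3.8] rot [-0.013  0.     0.021] deg 1.4
t: 35.63
tool_pos: [438.3, 360.1, 110.8]
eef_rot: [0.649, -0.281, -0.641, -0.298]
force: [-5.3, -3.4, 18.8]
opening: -0.002
TCP in tin [-17.175 -13.747 110.782] force tin [-6.238  1.05  18.833]
shift(tool) [-0.3  2.9  3.7] rot [-0.013 -0.001  0.025] deg 1.6
```

Solid contact at the expected shut height (TCP about 111 mm). I'll retreat and check everything.

```bash
python3 -m inch '[-10,0,0,0,0,0,1, -30,0,0,0,0,0,1, -40,0,0,0,0,0,1, -40,0,0,0,0,0,1, -40,0,0,0,0,0,1, 0,30,0,0,0,0,1, 0,0,0,0,0,0,1]'; python3 - <<'E'
from fit import *
ims=[]
for k,(x,y) in dict(side=(215,120),scene=(200,120)).items():
  grab(k,k+"8");d=np.load("pics/%s8.npz"%k)["im"];ims.append(cv2.resize(d[y:y+210,x:x+200,::-1],(400,420),interpolation=cv2.INTER_CUBIC))
g=grab("wrist","w8")["frame"][:,:,::-1]
o=np.vstack([np.hstack(ims)]);cv2.imwrite("pics/c8.png",np.hstack([o[:, :],]) if 0 else np.vstack([cv2.resize(o,(800,420))[:400],np.hstack([cv2.resize(g,(267,200)),np.zeros((200,533,3),np.uint8)])]))
E
```

```text
t: 36.22
tool_pos: [411.1, 336.1, 277.9]
eef_rot: [0.649, -0.281, -0.641, -0.297]
force: [1.4, 1.4, -0.9]
opening: -0.003
side {'vertical_fov': 43.86946242022994, 'cx': 280.23539423325025, 'cy': 213.19847012683644}
scene {'vertical_fov': 43.252097663873954, 'cx': 282.66190878302484, 'cy': 211.7722355784569}
wrist {'vertical_fov': 68.76573941128949, 'cx': 275.7234983257527, 'cy': 204.00967647529748}
```

View pics/c8.png

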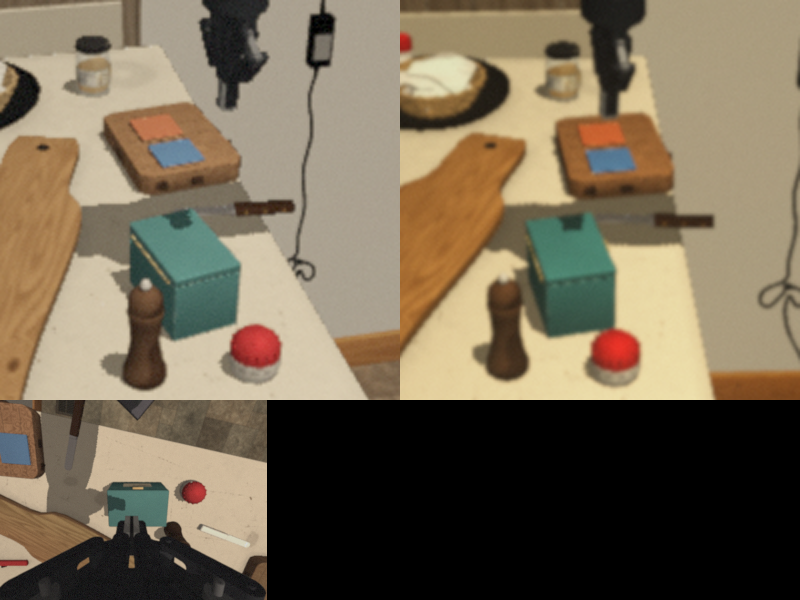

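The last picture shows the lid shut and both coasters (terracotta and blue) flat on the block. The knife is flat on the worktop, the bystanders are in place and the arm is clear, so I'm handing in.

```bash
python3 -c "
from h import *
print(job.job_done())"
```

```text
the job is handed in; nothing more can be done
None
```

The job is done and handed in at about 36 s, but no verdict was reported.

**What I did:**
- I pried the lid up with the knife blade under its front lip and swung it back to about 1.85 rad, a value worked out from the blade tip's position. The knife then went back flat on the worktop beside the block.
- The tin held two coasters, terracotta and blue; the middle slot was empty. Both now lie side by side on the wooden block.
- I pulled the lid forward from behind with closed fingers and pressed it shut.

**Last checks:**
- **Coasters:** the two fixed cameras agreed on the coasters' places, about (593, 10) and (538, 80) mm, so they lie flat.
- **Lid:** the fingertips met it at about 93.5 mm against the nominal 94 mm, and it looks shut in both side views.
- **Bystanders and arm:** the honey jar, pepper mill and egg timer look undisturbed. The arm is clear of everything.

**What went wrong or stayed unsure:**
- My first attempt to grip the knife closed just above the handle, and I repeated it lower.
- The blade's first approach came in too high, so I backed off and went in again.
- The final press on the lid peaked at about 36 N, on the fingertips only.
- The knife's handle end lies close to the front edge of the worktop, roughly 10 mm further out than where it started.

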